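# Load the curler sanitiser, shut it and zero its dial

## Robot

A 6-joint arm with a two-finger parallel gripper is mounted at the origin on the work surface. World frame = base frame: x ahead of the robot, y to its left, z up, the work surface at z = 0. Lengths are in mm, angles in rad, forces in N, time in s.
With the tool pointing down it reaches from about 350 to 950 mm from the base axis. Payload 17.4 kg.
Tool frame: the origin (TCP) lies at the centre of the arm's flange, where the gripper is bolted on; the fingertips stand robot.tips_ahead ahead of it and the grasp point (between the pads) lies 167 mm ahead of it (robot.tips_ahead is the distance from the TCP to the fingertips, in mm); z points along the fingers, y is the direction in which the jaws open and shut (so a half turn about z gives the same grasp; the last joint's range is limited). The gripper opens to 93 mm and grips with 3 to 60 N. Pads are 15 mm wide; open, the fingers measure 128 mm over their backs; the gripper's body (75 mm by 188 mm) begins 65 mm behind the grasp point.
Start: joints at [-1.141, 0.116, 1.442, -0, 1.584, -0.038], TCP at [304.366, -602.491, 404.746] pointing down, gripper open.
Joint ranges: [-2.83, 2.83], [-0.83, 2.19], [0.07, 2.5], [-1.14, 4.28], [0.01, 3], [-2.97, 2.97]. Speed limits (rad/s): [1.89, 1.89, 2.22, 3.14, 3.14, 3.14].

## Interface

Orientations are given as [roll, pitch, yaw] about the fixed x, y, z axes, in that order (R = Rz(yaw) Ry(pitch) Rx(roll)).
In Python, from plant import robot, viewer gives the robot as it stands. The module is installed in compiled form; this text tells all that it offers.
- The arm moves only by the tool play_rows, never from a script. Its argument "targets" is a list of rows, each a list of 6 numbers: the shift along the tool's x, y, z in mm, then the turn, a rotation vector about the tool's x, y, z in degrees. A call has 1 to 12 rows; each row is the pose to reach, as a shift and turn from the pose commanded when the call began, along the tool's axes at that moment; what a row does not reach only later rows make up. A row lasts 1/10 s, in which the tool goes at most 50 mm and 8.59 degrees, less where a joint would pass 70% of its speed; a pose out of reach is approached as far as the arm can. A call with a gripper value outside its range is refused whole. "grip" is the closure, from 0 (fully open) to 1 (shut), set as the call begins (left out, the last holds). The fingers move at their own pace and stop on an object; the grip force is fixed at half the most. Time passes only in rows, so rows that repeat a pose let the fingers close. It gives the time, the measured TCP pose, the force and the opening at its end, in the units of the state.
- robot.get_state(): the state, without advancing time (a new reading comes with each control period).
- viewer.capture(name): name is "side" or "top"; returns a dict with "image" (480x640x3 uint8, red, green, blue), "camera_matrix" (3x3 intrinsics, pixels), "R" (3x3) and "t" (3): a world point X has camera coordinates R X + t. Camera axes: x right, y down, z forward; pixel columns grow to the right and rows downward; lengths in mm; the calibration is good to about 2 mm. A picture is of the moment at which its call begins. There is no depth.
- robot.finish_job(): hands the job in, once; it reports no verdict.
The state is a dict: "clock": time; "joint_pos": joint angles; "qd": joint speeds; "joint_efforts": joint torques, N m; "eef_pos": TCP position; "tcp_rot": TCP orientation; "contact_force": force on the tool from outside, world axes, zero at the start; "ft_torque": the same for the moment, N m; "gripper_width": opening from 0.0 (shut) to 1.0 (fully open).
Only numpy, scipy, OpenCV 4.12 (cv2) and the standard library are available. Lean on these libraries where they do the work, as an engineer would, in place of code of your own. Each camera call takes 0.05 s, during which the arm holds its last target.

## Task

Load the salon's sanitiser: put every claw clip on the counter into the tub and pour all the curlers from the cup into it by tipping the cup over the tub, and stand the empty cup upright on its round metal coaster again. With everything in the tub, press the lid down until it clicks fully shut, and only then turn the reset dial on the console back to its zero stop. Do not disturb the bottle, the jar or the carton.

Things in the scene. Friction and masses are not known exactly. Their poses are not given: they have to be found in the camera images.
- steri: white sanitiser, fixed to the counter. Tub 220 (its x) x 200 (its y) mm outside, 80 mm high, walls and floor 6 mm, open on top; a console 85 mm wide and 60 mm high is joined to its +y side along the whole 220 mm. Origin: under the tub's centre, at counter height. z up; it may be turned up to about 12 degrees from the robot's axes
- lid (a joint): angle of the sanitiser's lid (rad), 0 = shut, starts open at 1.5 to 1.7 (end stop 1.75). White panel 220 x 204 x 8 mm, hinged along the tub's -y rim, so that its free edge comes down on the +y rim beside the console. A stiff hinge (about 0.32 N m) holds it wherever it is left. A spring catch under the free edge stops it at about 0.08; it must be pressed on (about 10 to 18 N near the free edge) until it clicks down to 0
- lid_hinge (a point): point on the lid's hinge line, middle of its length (81 mm above the counter), at the lid's underside. Axes turn with the lid: x along the hinge line, y from the hinge to the free edge, z out of the lid's outer face
- dial (a joint): angle of the reset dial (rad), 0 = at its zero stop, grows clockwise seen from above; starts at 1.2 to 3.0. Turn it anticlockwise (from above) to zero. Light friction, 0.03 N m; it stays where it is left
- dial_grip (a point): on the axis of the dial, which stands upright on the console (axis at -45, +145 mm from the sanitiser's origin in its x, y). Black knob: disc of 44 mm diameter with a grip bar on it, 42 mm long, 14 mm thick, 32 mm high. This point is 97 mm above the counter, 7 mm below the bar's top; the bar runs along its x axis and turns with it (at zero, along the sanitiser's x). Disc top 74 mm, bar top 104 mm above the counter
- pad: brushed aluminium coaster, round, 130 mm across, 4 mm thick, fixed on the counter; origin at the centre of its underside
- cup: black plastic tint cup holding the curlers, wide and flared, 70 mm high, outer radius 32 mm at the foot and 58 mm at the rim, wall 3 mm, about 100 g empty. A flat handle sticks out level along its +x from the wall to 115 mm from the axis, 12 mm thick (its y), 24 mm high (z 46 to 70 mm). Origin: centre of the underside; z out of the mouth. It stands on the coaster at the start
- cup_grip (a point): centre of the free part of the cup's handle: 90 mm from the cup's axis along its x, 58 mm above its underside; same axes as the cup
- cup_rim (a point): centre of the cup's mouth, 70 mm above its underside; same axes as the cup
- curler1: white plastic curler with two grey bands, a short cylinder 18 mm across and 20 mm long, 12 g; origin at the centre of one end, z along its axis into it; starts in the cup; None if absent
- curler2: white plastic curler with two grey bands, a short cylinder 18 mm across and 20 mm long, 12 g; origin at the centre of one end, z along its axis into it; starts in the cup; None if absent
- curler3: white plastic curler with two grey bands, a short cylinder 18 mm across and 20 mm long, 12 g; origin at the centre of one end, z along its axis into it; starts in the cup; None if absent
- curler4: white plastic curler with two grey bands, a short cylinder 18 mm across and 20 mm long, 12 g; origin at the centre of one end, z along its axis into it; starts in the cup; None if absent
- curler5: white plastic curler with two grey bands, a short cylinder 18 mm across and 20 mm long, 12 g; origin at the centre of one end, z along its axis into it; starts in the cup; None if absent
- curler6: white plastic curler with two grey bands, a short cylinder 18 mm across and 20 mm long, 12 g; origin at the centre of one end, z along its axis into it; starts in the cup; None if absent
- curler7: white plastic curler with two grey bands, a short cylinder 18 mm across and 20 mm long, 12 g; origin at the centre of one end, z along its axis into it; starts in the cup; None if absent
- curler8: white plastic curler with two grey bands, a short cylinder 18 mm across and 20 mm long, 12 g; origin at the centre of one end, z along its axis into it; starts in the cup; None if absent
- curler9: white plastic curler with two grey bands, a short cylinder 18 mm across and 20 mm long, 12 g; origin at the centre of one end, z along its axis into it; starts in the cup; None if absent
- clip1: black toothed claw clip, 80 (x) x 30 (y) x 26 (z) mm, about 45 g, lying on the counter; origin at the centre of its underside; None if absent
- clip2: black toothed claw clip, 80 (x) x 30 (y) x 26 (z) mm, about 45 g, lying on the counter; origin at the centre of its underside; None if absent
- clip3: black toothed claw clip, 80 (x) x 30 (y) x 26 (z) mm, about 45 g, lying on the counter; origin at the centre of its underside; None if absent
- lotion: white bottle, 60 mm across, 170 mm high, standing on the counter; leave it; origin under its centre
- jar: grey jar with black cap, 70 mm across, 70 mm high; leave it; origin under its centre
- carton: cardboard carton 50 x 170 x 45 mm; leave it; origin under its centre
Things that resemble listed ones, but are neither listed nor needed, are in the scene too. What is shaped like the clip3 but blue is not meant.

How it is judged:
By the outcome, as a careful person would: the job done as asked, in the order asked, and still so for the second after the job is handed in, with the robot touching nothing.
Of curler6, curler7, curler8, curler9 only 1 to 4 are there at a start; the rules pass over those that are not, and their reading is None.
Of clip1, clip2, clip3 only 2 to 3 are there at a start; the rules pass over those that are not, and their reading is None.
At some moment in a run one of clip1, clip2, clip3 may be knocked a few centimetres aside while the robot is not near it.
It also fails if it takes over 210 s, if anything falls off the work surface, if the arm or the gripper's body presses on something with over 40 N, if the wrist force passes 120 N, or if a joint passes its speed limit or range.

## Working session

There is one attempt and no reset: what is moved stays moved. The work goes in short steps, Python scripts to look and compute and a tool call to move; the robot and the scene stay as the last step left them, time stands still between calls to the robot, and variables do not carry over. Pictures are saved under pics/ and viewed, and the job is handed in when it is done.

Besides the shell and the picture viewer there is one more tool, called after "Emit:" by a JSON object that holds its "method" and its "body". play_rows: Moves the arm, as the interface text tells. Its arguments: {"type":"object","properties":{"targets":{"type":"array","items":{"type":"array","items":{"type":"number"}}},"grip":{"type":"number"}},"required":["targets"]}

```bash
mkdir -p pics; ls
cat > h.py <<'E'
from plant import robot, viewer
import numpy as np, cv2, pickle
def snap(tag):
    out={}
    for n in("side","top"):
        c=viewer.capture(n); out[n]=c
        cv2.imwrite(f"pics/{tag}_{n}.png",c["image"][:,:,::-1])
    pickle.dump(out,open(f"pics/{tag}.pkl","wb")); return out
def load(tag): return pickle.load(open(f"pics/{tag}.pkl","rb"))
def ray(c,u,v):
    K,R,t=np.array(c["camera_matrix"]),np.array(c["R"]),np.array(c["t"]).ravel()
    d=R.T@np.linalg.solve(K,[u,v,1.]); return -R.T@t,d/np.linalg.norm(d)
def plane(c,u,v,z):
    o,d=ray(c,u,v); return o+d*(z-o[2])/d[2]
def proj(c,X):
    K,R,t=np.array(c["camera_matrix"]),np.array(c["R"]),np.array(c["t"]).ravel()
    p=K@(R@np.array(X,float)+t); return p[:2]/p[2]
E
python3 - <<'E'
from h import *
o=snap("a")
for n in o: print(n,o[n]["camera_matrix"],-np.array(o[n]["R"]).T@np.array(o[n]["t"]).ravel(),o[n]["R"])
print(robot.get_state(),robot.tips_ahead)
E
```

```text
pics
side [[587.54207699   0.         319.19040501]
 [  0.         587.54207699 230.2214673 ]
 [  0.           0.           1.        ]] [236.808319   741.14960362 678.54656625] [[-0.92567953 -0.37776464 -0.02028018]
 [-0.21266077  0.56394507 -0.79796075]
 [ 0.31287826 -0.73434313 -0.60236813]]
top [[515.64527471   0.         317.55829336]
 [  0.         515.64527471 247.55455327]
 [  0.           0.           1.        ]] [ 393.85133162   40.0276669  1006.82525498] [[-2.95929858e-02 -9.99549182e-01 -5.06839433e-03]
 [-9.86358896e-01  3.00231487e-02 -1.61847890e-01]
 [ 1.61927096e-01  2.09693518e-04 -9.86802702e-01]]
{'clock': 0.1, 'joint_pos': array([-1.14077004e+00,  1.16430879e-01,  1.44219162e+00,  6.72894619e-06,
        1.58399657e+00, -3.77845035e-02]), 'qd': array([ 0.00243599, -0.00037576, -0.00198914, -0.00080808, -0.00171696,
       -0.00163524]), 'joint_efforts': array([ 2.66008494e-03, -7.22896385e+01, -6.23863220e+01,  7.80645479e-02,
        2.27323169e-02, -3.68424685e-05]), 'eef_pos': array([ 304.38622821, -602.484373  ,  404.08796685]), 'tcp_rot': array([-3.14056723e+00, -4.54969782e-05,  4.67810850e-01]), 'contact_force': array([ 0.57476093,  0.71739667, -0.56919986]), 'ft_torque': array([ 0.03233953, -0.00805148, -0.05663125]), 'gripper_width': 1.0013520231058932} 186.1
```

View pics/a_top.png

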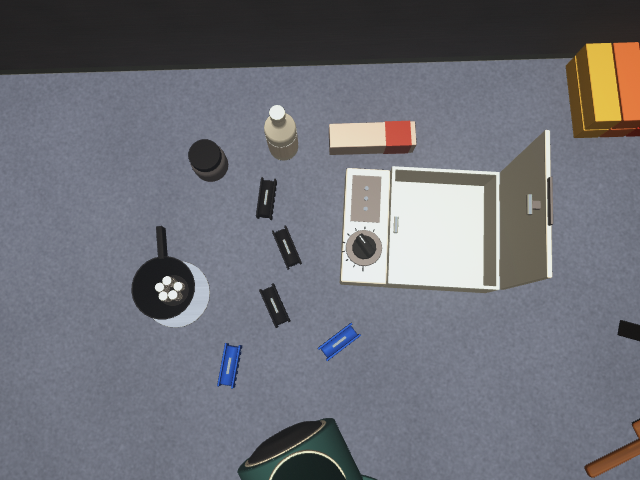

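View pics/a_side.png

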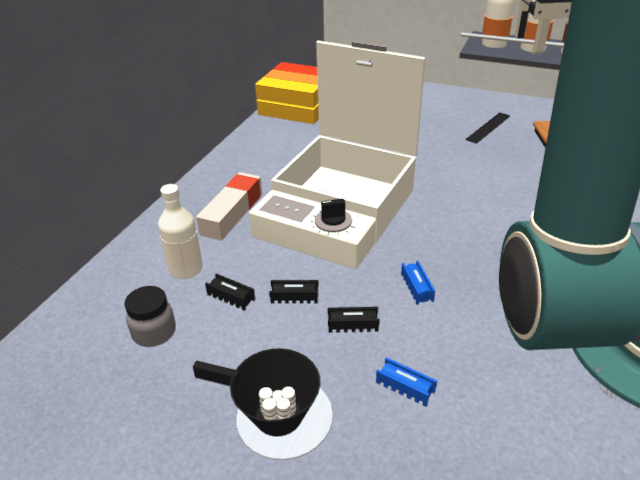

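The top view shows the sanitiser around (440,228) with its lid open to the right and its dial at (364,247). Three black clips lie at (266,198), (287,247) and (274,306), and the cup is at (163,288) with its handle pointing up and left. The two blue clips are decoys. Next I'll measure.

Run:
```python
from h import *
o=load("a");T=o["top"];S=o["side"]
im=T["image"];
m=(im.max(2)<60).astype(np.uint8); m[:80]=0
cs,_=cv2.findContours(m,0,2)
for c in cs:
    if cv2.contourArea(c)<150: continue
    (u,v),(w,h),a=cv2.minAreaRect(c)
    b=cv2.boxPoints(((u,v),(w,h),a))
    P=np.array([plane(T,*p,20)[:2] for p in b]); e=[P[1]-P[0],P[2]-P[1]]; e.sort(key=np.linalg.norm)
    print("dark",np.round([u,v]),"xy@13",plane(T,u,v,15)[:2].round(1),[round(np.linalg.norm(x),1) for x in e],"long axis deg",round(np.degrees(np.arctan2(e[1][1],e[1][0])),1))
ms=(S["image"].max(2)<60).astype(np.uint8)
for z,pts in((80,[(391,167),(388,284),(499,172),(499,289)]),(60,[(346,169),(341,283),(389,168)])):
    for p in pts: print(z,p,plane(T,*p,z).round(1))
print("dial top",plane(T,364,245,104).round(1),"disc",plane(T,364,248,74).round(1))
# big crop views
def crop(im,x,y,w,h,n,f):
    cv2.imwrite(n,cv2.resize(im[y:y+h,x:x+w,::-1],None,fx=f,fy=f,interpolation=cv2.INTER_CUBIC))
crop(T["image"],330,120,240,180,"pics/a_t1.png",3.3)
crop(T["image"],120,210,100,130,"pics/a_t2.png",4.5)
```

```text
dark [308. 466.] xy@13 [152.9  68.7] [np.float64(42.9), np.float64(132.9)] long axis deg -91.6
dark [277. 444.] xy@13 [193.3 125.9] [np.float64(35.2), np.float64(176.3)] long axis deg -58.6
dark [343. 449.] xy@13 [181.    5.5] [np.float64(77.6), np.float64(154.3)] long axis deg -119.7
dark [629. 330.] xy@13 [ 380.6 -545.4] [np.float64(29.6), np.float64(43.6)] long axis deg -107.2
dark [274. 305.] xy@13 [447.2 126.3] [np.float64(30.2), np.float64(78.7)] long axis deg -157.4
dark [364. 247.] xy@13 [554.6 -50. ] [np.float64(43.2), np.float64(43.3)] long axis deg -118.9
dark [286. 247.] xy@13 [559.5 100.8] [np.float64(29.2), np.float64(80.2)] long axis deg -159.0
dark [168. 277.] xy@13 [508.5 331.9] [np.float64(121.5), np.float64(166.6)] long axis deg -22.6
dark [266. 198.] xy@13 [658.2 139. ] [np.float64(32.1), np.float64(83.0)] long axis deg -8.5
dark [214. 172.] xy@13 [716.9 242.7] [np.float64(35.4), np.float64(67.5)] long axis deg -62.3
dark [205. 156.] xy@13 [750.9 260.9] [np.float64(64.4), np.float64(64.8)] long axis deg -180.0
80 (391, 167) [ 694.2 -101.4   80. ]
80 (388, 284) [475.7 -84.5  80. ]
80 (499, 172) [ 678.2 -301.8   80. ]
80 (499, 289) [ 460.7 -283.    80. ]
60 (346, 169) [699.4 -18.5  60. ]
60 (341, 283) [481.9  -0.9  60. ]
60 (389, 168) [ 698.8 -100.5   60. ]
dial top [544.1 -42.3 104. ] disc [543.5 -44.8  74. ]
```

```bash
ls pics
```

```text
a.pkl
a_side.png
a_t1.png
a_t2.png
a_top.png
```

View pics/a_t1.png

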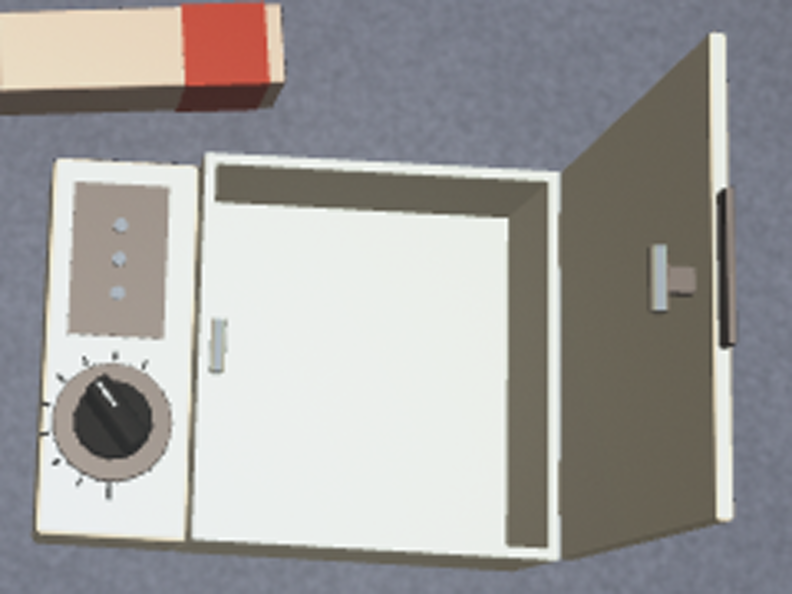

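View pics/a_t2.png

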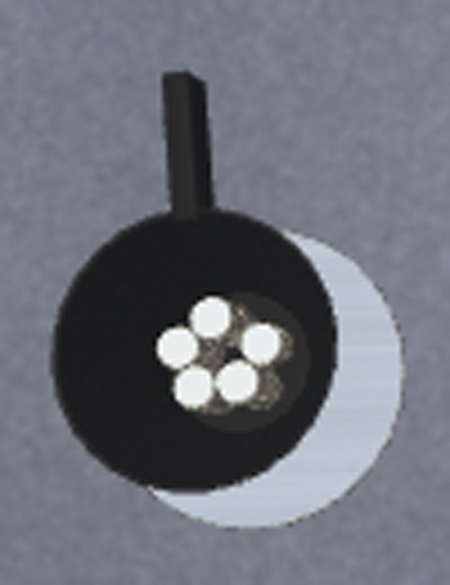

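Run:
```python
from h import *
from scipy.optimize import least_squares
o=load("a");T=o["top"];S=o["side"]
im=T["image"].astype(int)
# coaster: light bluish grey brighter than counter
m=((im.min(2)>150)).astype(np.uint8); m2=np.zeros_like(m); m2[255:335,120:215]=m[255:335,120:215]
dk=(im.max(2)<60).astype(np.uint8); d2=np.zeros_like(dk); d2[220:330,125:200]=dk[220:330,125:200]
d2=cv2.morphologyEx(d2,cv2.MORPH_CLOSE,np.ones((25,25)))
cs,_=cv2.findContours(d2,0,1); c=max(cs,key=cv2.contourArea)[:,0,:]
c=c[c[:,1]>262]
P=np.array([plane(T,*p,74)[:2] for p in c])
f=least_squares(lambda q:np.hypot(*(P-q[:2]).T)-q[2],[490,330,58],loss='soft_l1')
print("rim",f.x, np.abs(f.fun).mean()); rc=f.x[:2]
# coaster boundary points: right edge per row
pts=[]
for v in range(265,325):
    xs=np.where(m2[v])[0]
    if len(xs): pts.append((xs.max()+.5,v))
for u in range(160,205):
    ys=np.where(m2[:,u])[0]
    if len(ys): pts.append((u,ys.max()+.5))
P=np.array([plane(T,*p,4)[:2] for p in pts])
f=least_squares(lambda q:np.hypot(*(P-q[:2]).T)-65,[490,330],loss='soft_l1')
print("coaster",f.x,np.abs(f.fun).mean())
# handle end: rows 228-255
d=(im.max(2)<60)
for v in range(224,262,4):
    xs=np.where(d[v,140:180])[0]+140
    if len(xs):print(v,xs.min(),xs.max(),plane(T,xs.min(),v,74)[:2].round(1))
# lid edge in both views
for n,p in(("far top",(548.5,131.5)),("near top",(551,276))):
    print(n,[ (z,plane(T,*p,z).round(0)[:2]) for z in(280,285,290)])
# check clips in side view
for X in([447.2,126.3,13],[559.5,100.8,13],[658.2,139,13],[543.7,-44.6,104]): print(proj(S,X).round(1))
cv2.imwrite("pics/a_t3.png",cv2.resize(T["image"][220:275,335:395,::-1],None,fx=10,fy=10,interpolation=cv2.INTER_CUBIC))
cv2.imwrite("pics/a_s3.png",cv2.resize(S["image"][30:270,240:440,::-1],None,fx=2.5,fy=2.5,interpolation=cv2.INTER_CUBIC))
```

```text
rim [482.87973388 323.00477073  56.02359713] 0.43071555897553765
coaster [477.00346999 318.62496593] 0.48219892676179493
228 156 164 [592.6 337.5]
232 157 165 [585.  335.5]
236 157 165 [577.5 335.4]
240 157 165 [570.  335.2]
244 157 166 [562.5 335. ]
248 158 166 [555.  333.1]
252 158 166 [547.6 332.9]
256 158 167 [540.1 332.7]
260 149 179 [533.2 349.1]
far top [(280, array([ 677., -307.])), (285, array([ 675., -304.])), (290, array([ 673., -302.]))]
near top [(280, array([ 462., -288.])), (285, array([ 462., -286.])), (290, array([ 461., -284.]))]
[351.8 319.5]
[293.  291.5]
[229.3 291.6]
[333.3 201.4]
```

View pics/a_t3.png

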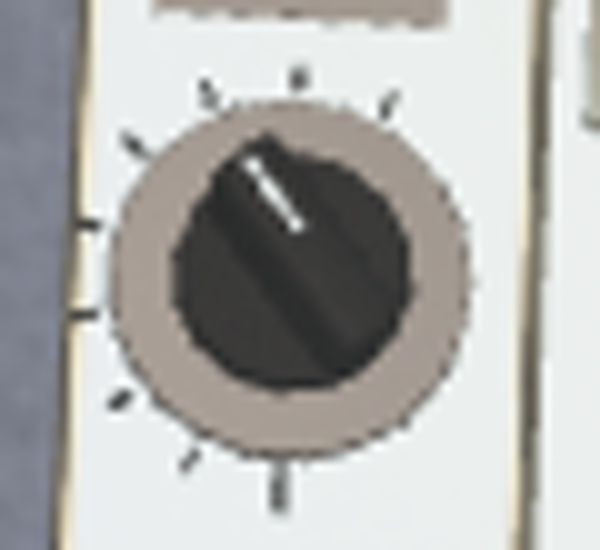

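View pics/a_s3.png

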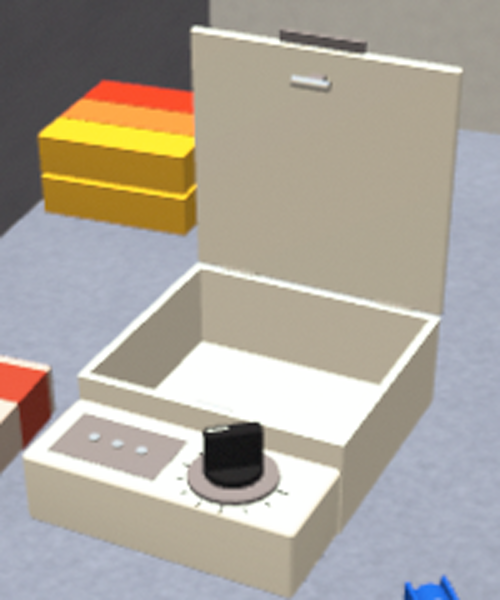

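```bash
cat >> h.py <<'E'
from scipy.spatial.transform import Rotation as Ro
def down(yawdeg,pitchdeg=0):
    # pitch>0: fingers lean toward -toolx side (back), tool x stays in plane
    return Ro.from_euler('z',yawdeg,degrees=True)*Ro.from_euler('x',180,degrees=True)*Ro.from_euler('y',pitchdeg,degrees=True)
def cur():
    s=robot.get_state(); return np.array(s["eef_pos"]),Ro.from_euler('xyz',s["tcp_rot"]),s
def rows(*tg):
    p,R,s=cur(); 
    pp,RR=p,R
    for q,Rt in tg:
        q=np.array(q,float)
        d=R.inv().apply(q-p); r=(R.inv()*Rt).as_rotvec(degrees=True)
        n=max(np.linalg.norm(q-pp)/50,(RR.inv()*Rt).magnitude()*57.3/8.59)
        print(d.round(1).tolist()+r.round(1).tolist(),"rows>=",round(n,1)); pp,RR=q,Rt
E
python3 - <<'E'
from h import *
p,R,s=cur()
T=load("a")["top"]
a=plane(T,359.8,235.8,104);b=plane(T,365,243,104);print("pointer",np.degrees(np.arctan2(*(a-b)[1::-1])),a,b)
rows((p+[0,0,130],R),([447,126,530],down(22.6)),([447,126,230],down(22.6)))
E
```

```text
pointer 33.14327792842656 [560.90606312 -35.57234395 104.        ] [547.62828344 -44.24231801 104.        ]
[0.0, -0.1, -130.0, 0.0, 0.0, 0.0] rows>= 2.6
[455.8, -586.0, -125.3, -0.1, -0.0, 4.2] rows>= 14.8
[455.8, -585.7, 174.7, -0.1, -0.0, 4.2] rows>= 6.0
```

Emit:
{"method": "play_rows", "body": {"targets": [[0,0,-130,0,0,0],[0,0,-130,0,0,0],[0,0,-130,0,0,0],[0,0,-130,0,0,0],[455.8,-586,-125,0,0,4.2],[455.8,-586,-125,0,0,4.2],[455.8,-586,-125,0,0,4.2],[455.8,-586,-125,0,0,4.2],[455.8,-586,-125,0,0,4.2],[455.8,-586,-125,0,0,4.2],[455.8,-586,-125,0,0,4.2],[455.8,-586,-125,0,0,4.2]], "grip": 0.35}}

```text
clock: 1.3
eef_pos: [381.0, -208.1, 531.0]
tcp_rot: [-3.141, 0.0, 0.394]
contact_force: [0.9, -0.3, 0.6]
gripper_width: 0.649
```

Run:
```python
from h import *
rows(([447,126,530],down(22.6)),([447,126,230],down(22.6)))
```

```text
[189.2, -283.2, 1.1, -0.0, 0.0, -0.0] rows>= 6.8
[189.3, -283.0, 301.1, -0.0, 0.0, -0.0] rows>= 6.0
```

Emit:
{"method": "play_rows", "body": {"targets": [[189.2,-283,1,0,0,0],[189.2,-283,1,0,0,0],[189.2,-283,1,0,0,0],[189.2,-283,1,0,0,0],[189.2,-283,1,0,0,0],[189.2,-283,1,0,0,0],[189.2,-283,1,0,0,0],[189.2,-283,251,0,0,0],[189.2,-283,251,0,0,0],[189.2,-283,251,0,0,0],[189.2,-283,251,0,0,0],[189.2,-283,251,0,0,0]]}}

```text
clock: 2.5
eef_pos: [446.3, 123.9, 278.1]
tcp_rot: [-3.141, 0.001, 0.395]
contact_force: [1.1, -0.4, -0.3]
gripper_width: 0.649
```

Run:
```python
from h import *
o=snap("b"); T=o["top"]
rows(([447,126,190],down(22.6)))
```

```text
[3.3, -1.4, 84.2, -0.1, 0.6, 0.0] rows>= 1.7
```

View pics/b_side.png

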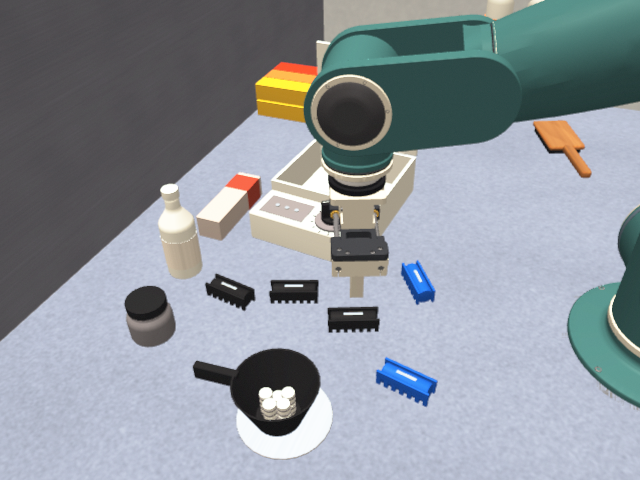

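The gripper is over clip A (353,319) and lined up with it; nothing has shifted. I'll descend and grip.

Emit:
{"method": "play_rows", "body": {"targets": [[2.5,-0.5,40,0,0,0],[2.5,-0.5,70,0,0,0],[2.5,-0.5,84,0,0,0],[2.5,-0.5,84,0,0,0]]}}

```text
clock: 3.0
eef_pos: [449.3, 125.5, 197.1]
tcp_rot: [-3.141, 0.001, 0.394]
contact_force: [-0.3, -0.9, 0.1]
gripper_width: 0.648
```

Emit:
{"method": "play_rows", "body": {"targets": [[0,0,0,0,0,0],[0,0,0,0,0,0],[0,0,0,0,0,0],[0,0,0,0,0,0],[0,0,0,0,0,0]], "grip": 1}}

```text
clock: 3.5
eef_pos: [449.4, 125.5, 197.7]
tcp_rot: [3.141, -0.001, 0.395]
contact_force: [-1.6, -0.7, 5.7]
gripper_width: 0.32
```

Run:
```python
from h import *
p,R,s=cur(); print(p,s["gripper_width"])
A=np.radians(-4.5); c=np.array([577.2,-192.7]); ex=np.array([np.cos(A),np.sin(A)]); ey=np.array([-ex[1],ex[0]])
q=c-50*ex; print(q, "others",c,c+50*ex)
rows((p+[0,0,150],R),([*q,340],down(85.5)),([*q,232],down(85.5)))
```

```text
[449.36731417 125.48849694 197.71023088] 0.31999349980429026
[ 527.35413331 -188.77704521] others [ 577.2 -192.7] [ 627.04586669 -196.62295479]
[0.1, 0.0, -150.0, 0.0, 0.0, 0.0] rows>= 3.0
[-48.7, 320.1, -142.3, 0.0, -0.0, -62.9] rows>= 7.3
[-48.8, 320.1, -34.3, 0.0, -0.0, -62.9] rows>= 2.2
```

Emit:
{"method": "play_rows", "body": {"targets": [[0,0,-50,0,0,0],[0,0,-100,0,0,0],[0,0,-150,0,0,0],[-48.7,320,-142,0,0,-62.9],[-48.7,320,-142,0,0,-62.9],[-48.7,320,-142,0,0,-62.9],[-48.7,320,-142,0,0,-62.9],[-48.7,320,-142,0,0,-62.9],[-48.7,320,-142,0,0,-62.9],[-48.7,320,-142,0,0,-62.9],[-48.7,320,-142,0,0,-62.9],[-48.7,320,-142,0,0,-62.9]]}}

```text
clock: 4.7
eef_pos: [527.3, -190.2, 338.5]
tcp_rot: [-3.141, -0.0, 1.493]
contact_force: [-0.3, 0.9, -0.1]
gripper_width: 0.318
```

Run:
```python
from h import *
p,R,s=cur(); print(p,s["gripper_width"],s["tcp_rot"])
rows(([527.4,-188.8,225],down(85.5)))
snap("c")
```

```text
[ 527.29066459 -190.22929469  338.53567102] 0.3183348518718628 [-3.14054330e+00 -2.80355117e-04  1.49294919e+00]
[1.4, 0.1, 113.5, -0.1, -0.0, 0.0] rows>= 2.3
```

View pics/c_side.png

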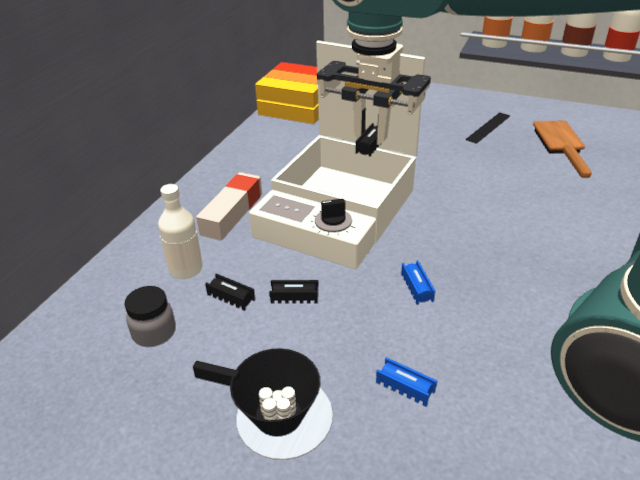

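View pics/c_top.png

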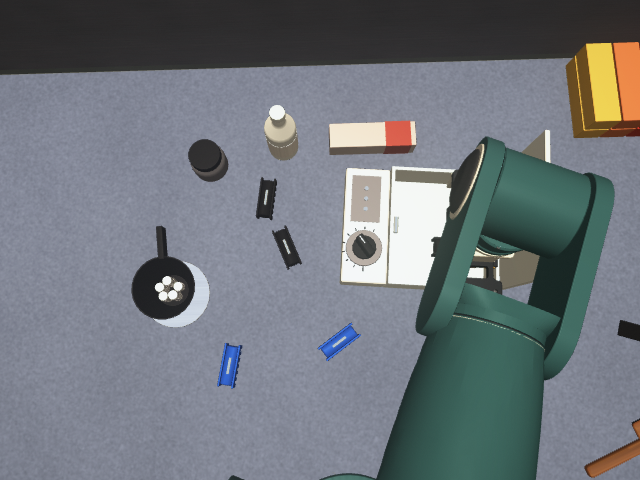

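Run:
```python
from h import *
S=load("b")["side"];T=load("c")["top"]
for y in(124,190,220):
  for z in(278,340,380,420,450): print(y,z,proj(S,[446,y,z]).round(0))
```

```text
124 278 [356. 174.]
124 340 [357. 131.]
124 380 [358. 100.]
124 420 [358.  68.]
124 450 [359.  42.]
190 278 [338. 201.]
190 340 [338. 156.]
190 380 [338. 124.]
190 420 [338.  90.]
190 450 [338.  63.]
220 278 [329. 214.]
220 340 [328. 169.]
220 380 [328. 137.]
220 420 [327. 102.]
220 450 [327.  74.]
```

Emit:
{"method": "play_rows", "body": {"targets": [[1.5,0,45,0,0,0],[1.5,0,80,0,0,0],[1.5,0,96,0,0,0],[1.5,0,96,0,0,0],[1.5,0,96,0,0,0]]}}

```text
clock: 5.3
eef_pos: [527.8, -186.8, 244.7]
tcp_rot: [3.14, 0.0, 1.492]
contact_force: [-0.5, 0.5, -0.4]
gripper_width: 0.321
```

Emit:
{"method": "play_rows", "body": {"targets": [[0,0,0,0,0,0],[0,0,0,0,0,0],[0,0,0,0,0,0],[0,0,-50,0,0,0],[0,0,-95,0,0,0],[0,0,-95,0,0,0]], "grip": 0.5}}

```text
clock: 5.9
eef_pos: [527.9, -187.5, 345.2]
tcp_rot: [3.133, 0.003, 1.492]
contact_force: [-0.5, -0.7, -1.1]
gripper_width: 0.498
```

Run:
```python
from h import *
p,R,s=cur(); print(p,s["gripper_width"],s["tcp_rot"])
o=snap("d");T=o["top"]
im=T["image"]; m=(im.max(2)<60).astype(np.uint8); m[:170]=0;m[280:]=0;m[:,:245]=0;m[:,305:]=0
for c in cv2.findContours(m,0,2)[0]:
    if cv2.contourArea(c)>150:
        r=cv2.minAreaRect(c); print(plane(T,*r[0],15).round(1),r)
rows(([559.5,100.8,310],down(21)),([559.5,100.8,193],down(21)))
```

```text
[ 527.89414412 -187.45674826  345.16753067] 0.4977380836128243 [3.13286012e+00 2.74926312e-03 1.49203325e+00]
[559.1 100.7  15. ] ((286.5029602050781, 247.2070770263672), (40.30769729614258, 14.923078536987305), 67.38013458251953)
[658.2 139.   15. ] ((266.219970703125, 198.4600067138672), (16.122034072875977, 41.0121955871582), 8.130102157592773)
[289.7, 9.3, 29.1, 0.1, -0.0, 64.5] rows>= 7.5
[289.8, 9.0, 146.1, 0.1, -0.0, 64.5] rows>= 2.3
```

View pics/d_side.png

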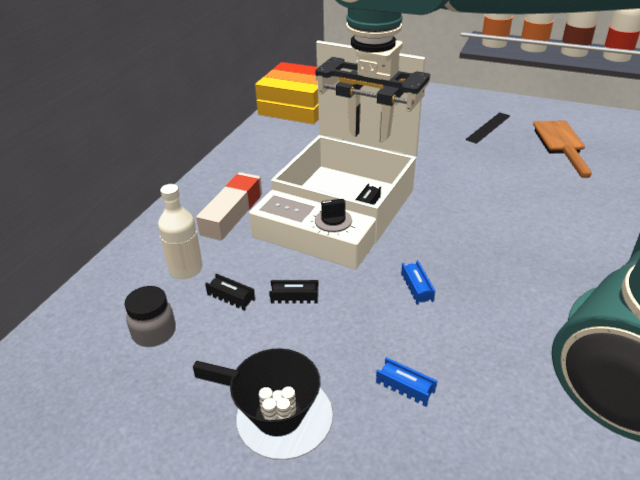

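Emit:
{"method": "play_rows", "body": {"targets": [[289.7,9.5,30,0,0,64.5],[289.7,9.5,30,0,0,64.5],[289.7,9.5,30,0,0,64.5],[289.7,9.5,30,0,0,64.5],[289.7,9.5,30,0,0,64.5],[289.7,9.5,30,0,0,64.5],[289.7,9.5,30,0,0,64.5],[289.7,9.5,30,0,0,64.5],[289.7,9.5,75,0,0,64.5],[289.7,9.5,115,0,0,64.5],[289.7,9.5,115,0,0,64.5],[289.7,9.5,115,0,0,64.5]], "grip": 0.35}}

```text
clock: 7.2
eef_pos: [559.5, 100.8, 222.9]
tcp_rot: [-3.141, 0.002, 0.366]
contact_force: [0.4, 1.3, 1.0]
gripper_width: 0.655
```

Run:
```python
from h import *
p,R,s=cur(); print(p)
rows(([559.5,100.8,195],down(21)))
```

```text
[559.4704617  100.81847692 222.90068649]
[0.1, 0.0, 27.9, -0.0, 0.1, -0.0] rows>= 0.6
```

Emit:
{"method": "play_rows", "body": {"targets": [[0,0,27,0,0,0],[0,0,27,0,0,0],[0,0,27,0,0,0]]}}

```text
clock: 7.5
eef_pos: [559.9, 100.9, 197.8]
tcp_rot: [3.141, -0.001, 0.366]
contact_force: [0.2, 0.8, 0.7]
gripper_width: 0.65
```

Emit:
{"method": "play_rows", "body": {"targets": [[0,0,0,0,0,0],[0,0,0,0,0,0],[0,0,0,0,0,0],[0,0,0,0,0,0],[0,0,-50,0,0,0],[0,0,-100,0,0,0],[0,0,-145,0,0,0],[0,0,-145,0,0,0]], "grip": 1}}

```text
clock: 8.3
eef_pos: [560.0, 101.0, 348.2]
tcp_rot: [3.139, -0.009, 0.367]
contact_force: [-0.4, -0.4, 0.3]
gripper_width: 0.315
```

Run:
```python
from h import *
p,R,s=cur(); print(p,s["gripper_width"])
rows(([577.2,-190,343],down(85.5)))
```

```text
[560.03642471 100.97035203 348.17608076] 0.31490172541106043
[-88.3, 277.8, 5.0, 0.4, -0.4, -64.5] rows>= 7.5
```

Emit:
{"method": "play_rows", "body": {"targets": [[-88,277,2,0,0,-64.5],[-88,277,2,0,0,-64.5],[-88,277,2,0,0,-64.5],[-88,277,2,0,0,-64.5],[-88,277,2,0,0,-64.5],[-88,277,2,0,0,-64.5],[-88,277,2,0,0,-64.5],[-88,277,2,0,0,-64.5],[-88,277,45,0,0,-64.5],[-88,277,80,0,0,-64.5],[-88,277,96,0,0,-64.5],[-88,277,96,0,0,-64.5]]}}

```text
clock: 9.5
eef_pos: [576.3, -189.1, 242.8]
tcp_rot: [-3.138, -0.001, 1.492]
contact_force: [-0.2, -0.4, -0.1]
gripper_width: 0.314
```

Emit:
{"method": "play_rows", "body": {"targets": [[0,0,0,0,0,0],[0,0,0,0,0,0],[0,0,0,0,0,0],[0,0,0,0,0,0],[0,0,-50,0,0,0],[0,0,-95,0,0,0],[0,0,-95,0,0,0]], "grip": 0.5}}

```text
clock: 10.2
eef_pos: [577.2, -189.5, 347.5]
tcp_rot: [3.133, 0.003, 1.492]
contact_force: [0.5, -0.5, 0.1]
gripper_width: 0.5
```

Run:
```python
from h import *
p,R,s=cur(); print(p,s["gripper_width"],s["tcp_rot"])
o=snap("e");T=o["top"]
im=T["image"]; m=(im.max(2)<60).astype(np.uint8); m[:170]=0;m[280:]=0;m[:,:245]=0;m[:,305:]=0
for c in cv2.findContours(m,0,2)[0]:
    if cv2.contourArea(c)>150:
        r=cv2.minAreaRect(c); print(plane(T,*r[0],15).round(1),r)
rows(([658.2,139,310],down(-8.5)))
```

```text
[ 577.18107345 -189.45223444  347.52536073] 0.5000977592788228 [3.13250773e+00 2.62955022e-03 1.49233180e+00]
[658.2 138.8  15. ] ((266.2900085449219, 198.47000122070312), (15.980613708496094, 41.0121955871582), 8.13010311126709)
[333.7, 55.5, 31.4, 0.1, -0.1, 94.0] rows>= 10.9
```

View pics/e_side.png

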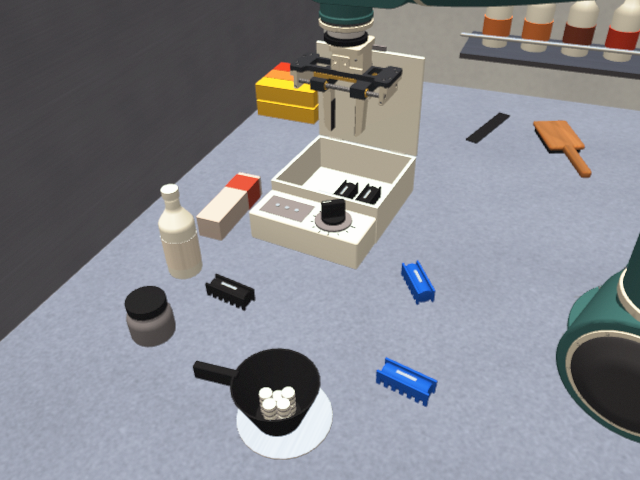

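Run:
```python
from h import *
T=load("e")["top"];S=load("e")["side"]
print("cap",plane(T,277.5,112,168),"side cap",plane(S,171,189,168),"base guess",plane(S,183,272,0))
print("jar cap",plane(T,205,155,70), "carton",plane(T,372,137,45))
```

```text
cap [770.24338786 102.20921767 168.        ] side cap [766.22473144 101.03941136 168.        ] base guess [768.03210567 112.09383095   0.        ]
jar cap [732.12544975 248.62301843  70.        ] carton [767.70088835 -72.80964265  45.        ]
```

Emit:
{"method": "play_rows", "body": {"targets": [[333.7,55.5,30,0,0,94],[333.7,55.5,30,0,0,94],[333.7,55.5,30,0,0,94],[333.7,55.5,30,0,0,94],[333.7,55.5,30,0,0,94],[333.7,55.5,30,0,0,94],[333.7,55.5,30,0,0,94],[333.7,55.5,30,0,0,94],[333.7,55.5,30,0,0,94],[333.7,55.5,30,0,0,94],[333.7,55.5,30,0,0,94],[333.7,55.5,30,0,0,94]], "grip": 0.35}}

```text
clock: 11.5
eef_pos: [658.0, 139.1, 308.4]
tcp_rot: [3.141, 0.002, -0.152]
contact_force: [-0.4, -0.4, 0.7]
gripper_width: 0.652
```

Run:
```python
from h import *
p,R,s=cur(); print(p,s["joint_pos"])
o=snap("f")
rows(([658.2,139,197],down(-8.5)))
```

```text
[657.98019478 139.09969464 308.40017864] [ 1.70415307e-01  1.51707392e-01  1.55942239e+00 -2.77501316e-05
  1.43261297e+00  1.89292354e+00]
[0.3, -0.1, 111.9, 0.0, 0.1, 0.2] rows>= 2.2
```

View pics/f_side.png

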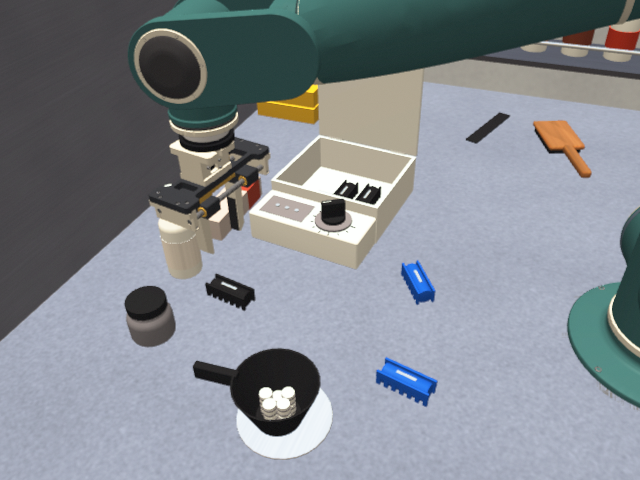

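The gripper is above clip C (230,291). The bottle is only behind it in the picture.

Emit:
{"method": "play_rows", "body": {"targets": [[0,0,45,0,0,0],[0,0,85,0,0,0],[0,0,110,0,0,0],[0,0,110,0,0,0],[0,0,110,0,0,0]]}}

```text
clock: 12.1
eef_pos: [658.3, 139.1, 200.6]
tcp_rot: [3.142, 0.0, -0.146]
contact_force: [-0.2, -0.5, 0.6]
gripper_width: 0.65
```

Emit:
{"method": "play_rows", "body": {"targets": [[0,0,0,0,0,0],[0,0,0,0,0,0],[0,0,0,0,0,0],[0,0,0,0,0,0],[0,0,-50,0,0,0],[0,0,-100,0,0,0],[0,0,-145,0,0,0],[0,0,-145,0,0,0]], "grip": 1}}

```text
clock: 12.9
eef_pos: [658.5, 139.1, 353.0]
tcp_rot: [-3.139, -0.009, -0.148]
contact_force: [0.1, 0.0, -0.4]
gripper_width: 0.304
```

Run:
```python
from h import *
p,R,s=cur(); print(p,s["gripper_width"],s["joint_pos"])
rows(([627,-193,343],down(85.5)))
```

```text
[658.53409132 139.12238947 353.00973291] 0.30449842717442693 [ 1.70308481e-01  1.27142746e-01  1.51323315e+00 -2.51583051e-05
  1.49127243e+00  1.88923108e+00]
[17.7, 333.2, 9.1, 0.3, -0.6, -94.0] rows>= 10.9
```

Emit:
{"method": "play_rows", "body": {"targets": [[17.7,333,5,0,0,-94],[17.7,333,5,0,0,-94],[17.7,333,5,0,0,-94],[17.7,333,5,0,0,-94],[17.7,333,5,0,0,-94],[17.7,333,5,0,0,-94],[17.7,333,5,0,0,-94],[17.7,333,5,0,0,-94],[17.7,333,5,0,0,-94],[17.7,333,5,0,0,-94],[17.7,333,5,0,0,-94],[17.7,333,50,0,0,-94]]}}

```text
clock: 14.1
eef_pos: [627.4, -193.3, 300.3]
tcp_rot: [3.133, 0.002, 1.498]
contact_force: [0.9, -0.4, -0.1]
gripper_width: 0.298
```

Emit:
{"method": "play_rows", "body": {"targets": [[0,0,40,0,0,0],[0,0,50,0,0,0],[0,0,50,0,0,0],[0,0,50,0,0,0]]}}

```text
clock: 14.5
eef_pos: [626.9, -193.1, 247.1]
tcp_rot: [3.14, 0.001, 1.492]
contact_force: [0.2, 0.3, 1.2]
gripper_width: 0.303
```

Emit:
{"method": "play_rows", "body": {"targets": [[0,0,0,0,0,0],[0,0,0,0,0,0],[0,0,0,0,0,0],[0,0,0,0,0,0],[0,0,-50,0,0,0],[0,0,-95,0,0,0],[0,0,-95,0,0,0]], "grip": 0.5}}

```text
clock: 15.2
eef_pos: [627.0, -193.1, 347.5]
tcp_rot: [3.133, 0.002, 1.492]
contact_force: [0.2, -0.6, 1.4]
gripper_width: 0.501
```

Run:
```python
from h import *
p,R,s=cur(); print(p,s["gripper_width"],s["joint_pos"])
snap("g")
```

```text
[ 626.96820553 -193.06407778  347.50592154] 0.5011315978106398 [-3.37598666e-01  9.32722817e-02  1.55888601e+00 -2.72042927e-06
  1.48016919e+00 -2.59124056e-01]
```

View pics/g_side.png

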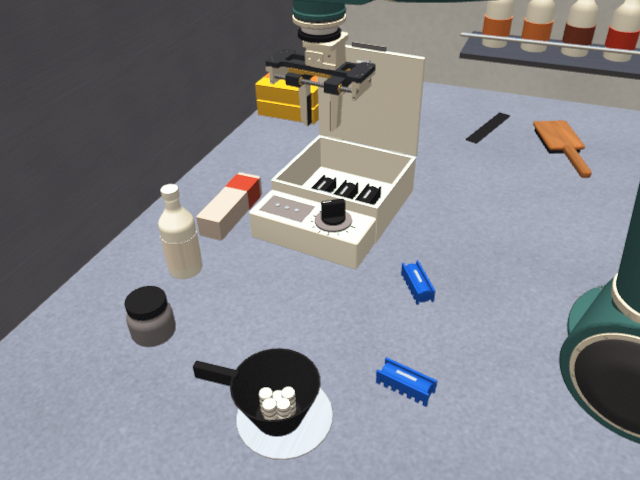

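Run:
```python
import numpy as np
from scipy.optimize import least_squares
D=[([.11643,1.44219,1.584],[304.386,-602.484,404.088]),([.151707,1.559422,1.432613],[657.98,139.0997,308.4]),([.127143,1.513233,1.491272],[658.534,139.122,353.01]),([.0932723,1.558886,1.480169],[626.968,-193.064,347.506])]
def f(x):
    L1,L2,h=x;out=[]
    for q,p in D:
        out+= [L1*np.sin(q[0])+L2*np.sin(q[0]+q[1])-np.hypot(*p[:2])-(-126*np.sin(q.__getitem__(0)+q[1]+q[2])), h+L1*np.cos(q[0])+L2*np.cos(q[0]+q[1])-p[2]]
    return out
r=least_squares(f,[450,450,100]);print(r.x,np.round(r.fun,2))
```

```text
[363.27175789 626.83358506  36.40709461] [-6.15  0.76  2.78 -0.57 -0.44  0.16  3.74 -0.35]
```

Run:
```python
import numpy as np
from scipy.optimize import least_squares
D=[([.11643,1.44219,1.584],[304.386,-602.484,404.088]),([.151707,1.559422,1.432613],[657.98,139.0997,308.4]),([.127143,1.513233,1.491272],[658.534,139.122,353.01]),([.0932723,1.558886,1.480169],[626.968,-193.064,347.506])]
for d6 in(100,126,150):
  def f(x):
    L1,L2,h,a=x;out=[]
    for q,p in D:
        s=sum(q)
        out+= [a+L1*np.sin(q[0])+L2*np.sin(q[0]+q[1])+d6*np.sin(s)-np.hypot(*p[:2]), h+L1*np.cos(q[0])+L2*np.cos(q[0]+q[1])+d6*np.cos(s)-p[2]]
    return out
  r=least_squares(f,[450,450,200,0]);print(d6,r.x,np.round(r.fun,2))
```

```text
100 [354.82782083 621.20097373 144.39173886   6.76046395] [-5.98  0.29  2.74 -0.14 -0.62  0.16  3.86 -0.31]
126 [358.85638261 621.10478345 166.3867545    6.26135456] [-6.13  0.29  2.7  -0.15 -0.45  0.16  3.88 -0.3 ]
150 [362.57496847 621.01603045 186.68993433   5.80060964] [-6.27  0.28  2.66 -0.16 -0.29  0.16  3.9  -0.28]
```

Run:
```python
import numpy as np
from scipy.optimize import least_squares
D=[([.11643,1.44219,1.584],[304.386,-602.484,404.746]),([.151707,1.559422,1.432613],[657.98,139.0997,308.4]),([.127143,1.513233,1.491272],[658.534,139.122,353.01]),([.0932723,1.558886,1.480169],[626.968,-193.064,347.506])]
d6=126
for a0 in(0,150):
  def f(x):
    L1,L2,h,d=x;out=[]
    for q,p in D:
        s=sum(q)
        out+= [a0+L1*np.sin(q[0])+L2*np.sin(q[0]+q[1]+d)+d6*np.sin(s)-np.sqrt(p[0]**2+p[1]**2-25.5**2), h+L1*np.cos(q[0])+L2*np.cos(q[0]+q[1]+d)+d6*np.cos(s)-p[2]]
    return out
  r=least_squares(f,[450,450,200,0]);print(a0,r.x,np.round(r.fun,2))
```

```text
0 [4.57654484e+02 6.25788259e+02 1.49293196e+02 1.30028543e-01] [-0.05 -0.48 -0.09  0.16  0.06  0.17  0.13  0.16]
150 [3.36364637e+02 4.88991629e+02 2.47082379e+02 1.39527488e-01] [ -0.55 -11.68  -1.51  10.11  -0.34   0.22   4.08   1.35]
```

```bash
cat > kin.py <<'E'
import numpy as np
from scipy.optimize import least_squares
from scipy.spatial.transform import Rotation as Ro
P=dict(L1=457.65,L2=625.8,h=149.3,d=.130,d6=126.,off=25.5)
lo=np.array([-2.83,-.83,.07,-1.14,.01,-2.97]);hi=np.array([2.83,2.19,2.5,4.28,3,2.97])
def fk(q,P=P):
    R1=Ro.from_euler('z',q[0]); e=lambda a:np.array([np.sin(a),0,np.cos(a)])
    w=np.array([0,P['off'],P['h']])+P['L1']*e(q[1])+P['L2']*e(q[1]+q[2]+P['d'])
    R=R1*Ro.from_euler('y',q[1]+q[2])*Ro.from_euler('z',q[3])*Ro.from_euler('y',q[4])*Ro.from_euler('z',q[5]+np.pi/2)
    return R1.apply(w)+R.apply([0,0,P['d6']]),R
def ik(p,R,q0,bounded=True):
    def f(q):
        pp,RR=fk(q); return np.r_[(pp-p)/100,(RR.inv()*R).as_rotvec()*2]
    b=(lo+.02,hi-.02) if bounded else (-np.inf,np.inf)
    r=least_squares(f,np.clip(q0,lo+.03,hi-.03) if bounded else q0,bounds=b)
    return r.x,np.linalg.norm(r.fun)
def cupgrasp(grip,az,tilt,beta,sx=1):
    h=np.array([np.cos(az),np.sin(az),0]);u=np.array([0,0,1.])
    g=tilt-beta
    z=np.sin(g)*h-np.cos(g)*u; x=sx*(np.cos(g)*h+np.sin(g)*u); y=np.cross(z,x)
    return grip-167*z, Ro.from_matrix(np.c_[x,y,z])
def lip(tilt,r0=90):  # rim far point rel. to grip in (h,up)
    x,z=-(r0+58),12; c,s=np.cos(tilt),np.sin(tilt); return x*c-z*s, x*s+z*c
E
cat > plan.py <<'E'
from kin import *
import itertools
q=np.array([-.3376,.0933,1.5589,0,1.4802,-.259]); print(fk(q)[0],fk(q)[1].as_euler('xyz'))
D=np.radians
for beta,azp,sx,ly in itertools.product((20,35,45,55),(-20,0,20),(1,-1),(-150,-180)):
    grip0=np.array([572.7,328.5,62]); 
    # grasp
    best=None
    for q6 in(-1.5,1.5):
        x,e=ik(*cupgrasp(grip0,D(3.5),0,D(beta),sx),[.5,.5,1.3,.1,1.6,q6])
        if best is None or e<best[1]: best=(x,e)
    if best[1]>.02: continue
    q=best[0];mx=0;tr=[]
    az=D(azp); h=np.array([np.cos(az),np.sin(az)])
    # carry: raise then to pour start, tilt
    start=np.array([*(np.array([620,ly])-h*lip(D(120))[0]),100-lip(D(120))[1]])
    for s in np.linspace(0,1,12):
        x,e=ik(*cupgrasp(grip0*(1-s)+start*s+[0,0,60*min(1,5*s)*(1-s)],D(3.5)*(1-s)+az*s,0,D(beta),sx),q); mx=max(mx,e);q=x
    qs=q; m=min((q-lo).min(),(hi-q).min())
    last=0
    for t in range(0,136,5):
        x,e=ik(*cupgrasp(start,az,D(t),D(beta),sx),q)
        if e>.02: break
        last=t; tr.append(np.abs(x-q).max()); q=x
    print(beta,azp,sx,ly,"carry err",round(mx,3),"max tilt",last,"maxstep",round(max(tr),2) if tr else None,q.round(2))
E
python3 plan.py
```

```text
[ 627.09864797 -193.11046101  347.65167467] [3.13270659e+00 2.35433661e-03 1.49218587e+00]
20 -20 1 -150 carry err 0.0 max tilt 95 maxstep 0.42 [-0.19 -0.73  2.46 -0.99  0.18  2.59]
20 -20 1 -180 carry err 0.0 max tilt 95 maxstep 0.32 [-0.29 -0.71  2.45 -0.57  0.11  2.15]
20 -20 -1 -150 carry err 0.0 max tilt 95 maxstep 0.42 [-0.19 -0.73  2.46 -0.99  0.18 -0.55]
20 -20 -1 -180 carry err 0.0 max tilt 95 maxstep 0.32 [-0.29 -0.71  2.45 -0.57  0.11 -0.99]
20 0 1 -150 carry err 0.0 max tilt 100 maxstep 0.24 [-0.59 -0.65  2.46  1.62  0.58 -0.18]
20 0 1 -180 carry err 0.0 max tilt 110 maxstep 0.21 [-0.68 -0.51  2.48  2.02  0.77 -0.59]
20 0 -1 -150 carry err 0.0 max tilt 90 maxstep 0.2 [-0.57 -0.67  2.39  1.16  0.59 -2.88]
20 0 -1 -180 carry err 0.0 max tilt 90 maxstep 0.17 [-0.64 -0.62  2.36  1.21  0.64 -2.95]
20 20 1 -150 carry err 0.0 max tilt 135 maxstep 0.12 [-0.76  0.05  2.3   2.19  1.59 -0.88]
20 20 1 -180 carry err 0.0 max tilt 135 maxstep 0.12 [-0.82  0.09  2.26  2.16  1.61 -0.86]
20 20 -1 -150 carry err 0.0 max tilt 75 maxstep 0.11 [-0.71 -0.41  2.12  0.95  1.07 -2.95]
20 20 -1 -1
[... 2667 characters left out ...]
max tilt 135 maxstep 0.24 [-0.59 -0.65  2.46  1.62  0.58 -0.18]
55 0 1 -180 carry err 0.0 max tilt 135 maxstep 0.21 [-0.67 -0.59  2.43  1.64  0.66 -0.22]
55 0 -1 -150 carry err 0.0 max tilt 125 maxstep 0.2 [-0.57 -0.67  2.39  1.16  0.59 -2.88]
55 0 -1 -180 carry err 0.0 max tilt 125 maxstep 0.17 [-0.64 -0.62  2.36  1.21  0.64 -2.95]
55 20 1 -150 carry err 0.0 max tilt 135 maxstep 0.12 [-0.82 -0.35  2.28  1.54  1.13 -0.32]
55 20 1 -180 carry err 0.0 max tilt 135 maxstep 0.12 [-0.87 -0.29  2.24  1.53  1.18 -0.34]
55 20 -1 -150 carry err 0.0 max tilt 110 maxstep 0.11 [-0.71 -0.41  2.12  0.95  1.07 -2.95]
55 20 -1 -180 carry err 0.0 max tilt 105 maxstep 0.11 [-0.73 -0.36  2.05  0.85  1.12 -2.91]
```

```bash
cat > plan2.py <<'E'
from kin import *
import sys
D=np.radians
beta,azp,lx,ly=[float(a) for a in sys.argv[1:5]]
grip0=np.array([565.,328.,62]); az=D(azp);h=np.array([np.cos(az),np.sin(az),0])
q,e=ik(*cupgrasp(grip0,D(3.5),0,D(beta)),[.5,.5,1.3,.1,1.6,1.5]); print("grasp",q.round(2),round(e,4))
def gp(t):
    l=lip(D(max(t,60)),82)[0]; g=np.array([lx,ly,0])-h*l; g[2]=250; return g
a=grip0+[0,0,190]
for s in np.linspace(0,1,8):
    q,e=ik(*cupgrasp(grip0*(1-s)+a*s,D(3.5),0,D(beta)),q)
print("up",q.round(2),round(e,4))
for s in np.linspace(0,1,8):
    q,e=ik(*cupgrasp(a*(1-s)+gp(0)*s,D(3.5)*(1-s)+az*s,0,D(beta)),q); print(q.round(2),round(e,3))
for t in range(0,136,10):
    q,e=ik(*cupgrasp(gp(t),az,D(t),D(beta)),q); print(t,gp(t).round(0),q.round(2),round(e,4), fk(q)[0].round(0))
E
python3 plan2.py 50 10 600 -150; python3 plan2.py 40 15 600 -145|tail -14
```

```text
grasp [0.38 0.68 1.18 0.28 2.11 1.93] 0.0
up [0.38 0.56 1.04 0.35 2.36 2.03] 0.0
[0.38 0.56 1.04 0.35 2.36 2.03] 0.0
[0.3  0.54 1.07 0.25 2.38 1.9 ] 0.0
[0.23 0.53 1.08 0.15 2.4  1.77] 0.0
[0.15 0.54 1.07 0.05 2.41 1.63] 0.0
[ 0.08  0.55  1.05 -0.06  2.41  1.5 ] 0.0
[ 0.    0.58  1.01 -0.16  2.41  1.36] 0.0
[-0.07  0.62  0.96 -0.26  2.41  1.23] 0.0
[-0.14  0.67  0.89 -0.36  2.4   1.1 ] 0.0
0 [ 679. -136.  250.] [-0.14  0.67  0.89 -0.36  2.4   1.1 ] 0.0 [ 805. -114.  357.]
10 [ 679. -136.  250.] [-0.15  0.57  0.97 -0.27  2.26  1.15] 0.0 [ 785. -117.  378.]
20 [ 679. -136.  250.] [-0.16  0.47  1.06 -0.19  2.11  1.17] 0.0 [ 761. -122.  395.]
30 [ 679. -136.  250.] [-0.18  0.36  1.16 -0.13  1.94  1.19] 0.0 [ 735. -126.  407.]
40 [ 679. -136.  250.] [-0.21  0.26  1.27 -0.07  1.78  1.18] 0.0 [ 708. -131.  414.]
50 [ 679. -136.  250.] [-0.23  0.15  1.38 -0.    1.61  1.16] 0.0 [ 679. -136.  417.]
60 [ 679. -136.  250.] [-0.27  0.05  1.5   0.07  1.43  1.13] 0.0 [ 651. -141.  414.]
70 [ 658. -140.  250.] [-0.32 -0.09  1.66  0.17  1.27  1.05] 0.0 [ 602. -150.  407.]
80 [ 636. -144.  250.] [-0.3
[... 975 characters left out ...]
50. -132.  414.]
60 [ 678. -124.  250.] [-0.3  -0.05  1.62  0.19  1.28  0.99] 0.0 [ 622. -139.  407.]
70 [ 657. -130.  250.] [-0.36 -0.17  1.76  0.33  1.13  0.87] 0.0 [ 576. -151.  395.]
80 [ 635. -136.  250.] [-0.44 -0.28  1.91  0.51  1.01  0.71] 0.0 [ 531. -163.  378.]
90 [ 612. -142.  250.] [-0.53 -0.38  2.04  0.74  0.93  0.5 ] 0.0 [ 488. -175.  357.]
100 [ 588. -148.  250.] [-0.62 -0.45  2.16  1.01  0.91  0.25] 0.0 [ 448. -186.  334.]
110 [ 565. -154.  250.] [-0.72 -0.5   2.27  1.28  0.95  0.  ] 0.0 [ 413. -195.  307.]
120 [ 542. -160.  250.] [-0.8  -0.51  2.36  1.53  1.04 -0.22] 0.0 [ 384. -203.  279.]
130 [ 522. -166.  250.] [-0.87 -0.47  2.42  1.75  1.16 -0.42] 0.0 [ 361. -209.  250.]
```

```bash
cat > nav.py <<'E'
from h import *
from kin import cupgrasp,lip,ik,fk,lo,hi
D=np.radians
BETA=50
def cg(grip,azd,tilt,back=0,beta=BETA):
    p,R=cupgrasp(np.array(grip,float),D(azd),D(tilt),D(beta)); return p-R.apply([0,0,back]),R
E
python3 - <<'E'
from nav import *
S=load("g")["side"];T=load("g")["top"]
for y in(1,3.5,6):
    c,s=np.cos(D(y)),np.sin(D(y)); 
    X=np.array([482.9+115*c,323+115*s,62]); print(y,"side end-centre",proj(S,X).round(1), "bot",proj(S,X-[0,0,12]).round(1),"top",proj(S,X+[0,0,12]).round(1),proj(T,X+[0,0,12]).round(1))
cv2.imwrite("pics/g_s2.png",cv2.resize(S["image"][340:450,180:340,::-1],None,fx=5,fy=5,interpolation=cv2.INTER_CUBIC))
g=[564.7,328,62]
p,R=cg(g,3.5,0,120); print(p)
cp,cR,s=cur()
rows(([600,0,480],Ro.from_matrix(cR.as_matrix())),(p+[0,0,60],R),(p,R))
E
```

```text
1 side end-centre [196.8 364.5] bot [198.1 370.3] top [195.5 358.5] [162.8 225. ]
3.5 side end-centre [195.  367.3] bot [196.3 373.1] top [193.6 361.3] [160.1 225.2]
6 side end-centre [193.2 370.1] bot [194.6 376. ] top [191.9 364.2] [157.4 225.5]
[784.14468174 341.42181171 246.48004398]
[190.2, -41.2, -139.0, 0.0, 0.0, 0.0] rows>= 4.8
[545.1, 115.2, 34.7, 35.7, -41.0, 76.3] rows>= 10.9
[545.1, 115.1, 94.7, 35.7, -41.0, 76.3] rows>= 1.2
```

View pics/g_s2.png

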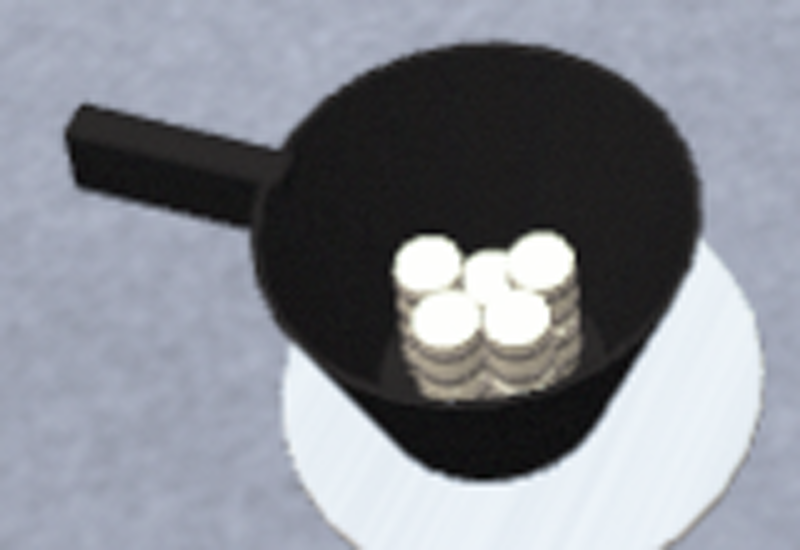

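Emit:
{"method": "play_rows", "body": {"targets": [[190,-41,-139,0,0,0],[190,-41,-139,0,0,0],[190,-41,-139,0,0,0],[190,-41,-139,0,0,0],[190,-41,-139,0,0,0],[545,115,35,35.7,-41,76.3],[545,115,35,35.7,-41,76.3],[545,115,35,35.7,-41,76.3],[545,115,35,35.7,-41,76.3],[545,115,35,35.7,-41,76.3],[545,115,35,35.7,-41,76.3],[545,115,35,35.7,-41,76.3]], "grip": 0.4}}

```text
clock: 16.5
eef_pos: [752.0, 283.0, 332.7]
tcp_rot: [-2.962, 0.572, 0.659]
contact_force: [1.0, -0.8, 0.8]
gripper_width: 0.603
```

Run:
```python
from nav import *
g=[564.7,329,62]
p,R=cg(g,4.2,0,120); cp,_,s=cur(); print(cp,s["joint_pos"])
print(fk(s["joint_pos"])[0])
rows((p+[0,0,60],R))
```

```text
[751.97952247 282.96974043 332.65611452] [ 0.32866282  0.57478332  1.01728621 -0.0040844   2.14573214  1.29241975]
[745.97068172 280.88525154 334.84377818]
[67.4, -31.3, -6.8, 12.2, -14.3, 26.5] rows>= 3.8
```

```bash
sed -i 's/h=149.3/h=138.3/; s/d6=126./d6=115./' kin.py; python3 plan2.py 50 10 615 -150 | tail -14
```

```text
0 [ 694. -136.  250.] [-0.14  0.68  0.86 -0.36  2.42  1.09] 0.0 [ 820. -114.  357.]
10 [ 694. -136.  250.] [-0.15  0.59  0.93 -0.27  2.27  1.14] 0.0 [ 800. -117.  378.]
20 [ 694. -136.  250.] [-0.16  0.49  1.03 -0.2   2.12  1.17] 0.0 [ 776. -122.  395.]
30 [ 694. -136.  250.] [-0.18  0.39  1.13 -0.13  1.95  1.19] 0.0 [ 750. -126.  407.]
40 [ 694. -136.  250.] [-0.2   0.29  1.23 -0.07  1.78  1.18] 0.0 [ 723. -131.  414.]
50 [ 694. -136.  250.] [-0.23  0.18  1.35 -0.    1.61  1.17] 0.0 [ 694. -136.  417.]
60 [ 694. -136.  250.] [-0.26  0.09  1.46  0.07  1.44  1.13] 0.0 [ 666. -141.  414.]
70 [ 673. -140.  250.] [-0.31 -0.05  1.62  0.17  1.26  1.06] 0.0 [ 617. -150.  407.]
80 [ 651. -144.  250.] [-0.36 -0.18  1.77  0.29  1.11  0.96] 0.0 [ 568. -158.  395.]
90 [ 627. -148.  250.] [-0.43 -0.3   1.91  0.46  0.97  0.81] 0.0 [ 521. -167.  378.]
100 [ 603. -152.  250.] [-0.51 -0.4   2.05  0.68  0.88  0.61] 0.0 [ 477. -174.  357.]
110 [ 579. -156.  250.] [-0.6  -0.49  2.18  0.96  0.83  0.36] 0.0 [ 437. -181.  334.]
120 [ 556. -160.  250.] [-0.68 -0.55  2.29  1.25  0.84  0.09] 0.0 [ 402. -188.  307.]
130 [ 535. -164.  250.] [-0.76 -0.57  2.38  1.53  0.91 -0.16] 0.0 [ 373. -193.  279.]
```

Emit:
{"method": "play_rows", "body": {"targets": [[67.4,-31.3,-7,12.2,-14.3,26.5],[67.4,-31.3,-7,12.2,-14.3,26.5],[67.4,-31.3,-7,12.2,-14.3,26.5],[67.4,-31.3,-7,12.2,-14.3,26.5],[67.4,-31.3,-7,12.2,-14.3,26.5],[67.4,-31.3,-7,12.2,-14.3,26.5],[67.4,-31.3,-7,12.2,-14.3,26.5]]}}

```text
clock: 17.2
eef_pos: [783.3, 343.5, 310.0]
tcp_rot: [-3.132, 0.866, 0.087]
contact_force: [0.1, -0.7, 0.6]
gripper_width: 0.603
```

Run:
```python
from nav import *
g=[564.7,329,62]
snap("h1")
cp,_,s=cur(); print(cp,s["joint_pos"]);print(fk(s["joint_pos"])[0])
rows(cg(g,4.2,0,80),cg(g,4.2,0,0))
```

```text
[783.25484027 343.51558018 310.55836304] [0.35483029 0.76627067 0.80694175 0.31340838 2.38938998 1.98022209]
[783.08271342 343.16943083 310.87054493]
[49.1, -1.2, 80.9, 0.1, -0.4, 0.5] rows>= 1.9
[48.5, -1.3, 160.9, 0.1, -0.4, 0.5] rows>= 1.6
```

View pics/h1_side.png

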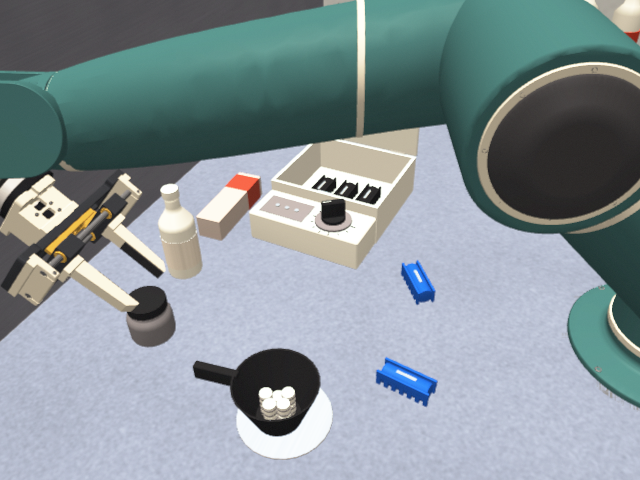

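The fingers open cleanly either side of the handle's line, and everything else is unmoved. Now the approach.

Emit:
{"method": "play_rows", "body": {"targets": [[25,-0.6,40,0,0,0],[49,-1.2,81,0,0,0],[49,-1.2,120,0,0,0],[49,-1.2,145,0,0,0.5],[48.5,-1.3,161,0,0,0.5],[48.5,-1.3,161,0,0,0.5],[48.5,-1.3,161,0,0,0.5]]}}

```text
clock: 18.0
eef_pos: [692.6, 338.5, 170.1]
tcp_rot: [3.14, 0.866, 0.071]
contact_force: [-0.2, -0.1, 0.6]
gripper_width: 0.6
```

Run:
```python
from nav import *
g=[564.7,329,62]
snap("h2")
cp,_,s=cur(); print(cp,s["contact_force"])
rows(cg(g,4.2,0,0))
```

```text
[692.98701623 338.43217783 170.29486033] [ 0.17440008 -0.70934164  0.82242988]
[0.3, 0.0, 1.2, 0.0, -0.4, -0.1] rows>= 0.1
```

View pics/h2_side.png

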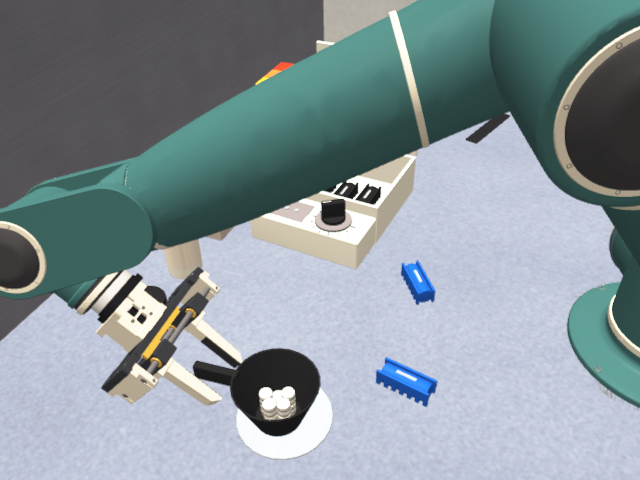

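View pics/h2_top.png

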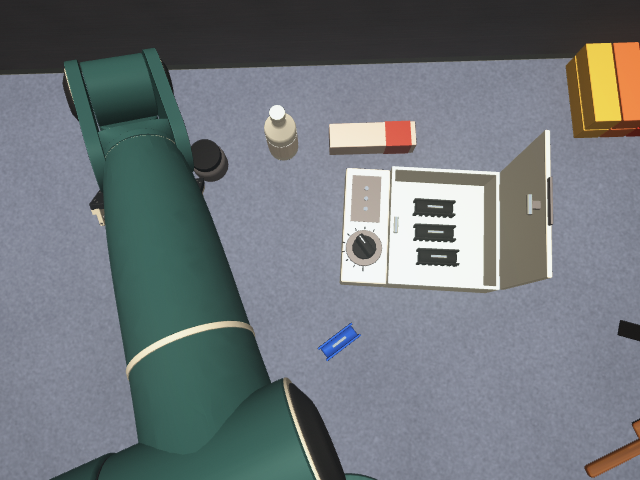

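The fingers straddle the handle at (215,375), and the three clips lie side by side in the tub. Closing.

Emit:
{"method": "play_rows", "body": {"targets": [[0,0,1,0,0,0],[0,0,1,0,0,0],[0,0,1,0,0,0],[0,0,1,0,0,0],[0,0,1,0,0,0],[0,0,1,0,0,0],[0,0,1,0,0,0]], "grip": 1}}

```text
clock: 18.8
eef_pos: [691.5, 338.3, 168.4]
tcp_rot: [3.139, 0.867, 0.07]
contact_force: [0.2, 0.4, -1.5]
gripper_width: 0.128
```

Run:
```python
from nav import *
cp,R,s=cur(); print(cp,s["gripper_width"],s["contact_force"],s["tcp_rot"])
np.save("grasp.npy",np.r_[cp,s["tcp_rot"]])
rows((cp+[0,0,20],R),(cp+[0,0,190],R))
```

```text
[691.47051865 338.32300307 168.41828707] 0.1283481213753524 [ 0.15234959  0.40939255 -1.53672323] [3.13871947 0.86675507 0.07011167]
[-15.2, 0.0, -12.9, 0.0, 0.0, 0.0] rows>= 0.4
[-144.8, 0.4, -123.0, 0.0, 0.0, 0.0] rows>= 3.4
```

Gripped at 11.9 mm, which matches the handle. I'll lift 20 mm gently and look.

Emit:
{"method": "play_rows", "body": {"targets": [[-4,0,-3,0,0,0],[-8,0,-7,0,0,0],[-12,0,-10,0,0,0],[-15,0,-13,0,0,0],[-23,0,-19,0,0,0],[-30,0,-26,0,0,0],[-30,0,-26,0,0,0],[-30,0,-26,0,0,0]]}}

```text
clock: 19.6
eef_pos: [691.9, 338.4, 208.5]
tcp_rot: [3.139, 0.866, 0.07]
contact_force: [-0.1, -0.9, -1.7]
gripper_width: 0.129
```

Run:
```python
from nav import *
o=snap("h3"); S=o["side"]
cp,R,s=cur(); print(cp,s["gripper_width"],s["contact_force"],s["tcp_rot"])
cv2.imwrite("pics/h3_c.png",cv2.resize(S["image"][280:460,160:360,::-1],None,fx=3.5,fy=3.5,interpolation=cv2.INTER_CUBIC))
```

```text
[691.80921781 338.34881214 207.64674596] 0.12760156032620168 [ 0.40167266 -0.62524625 -2.17238434] [3.13844252 0.86720943 0.06977937]
```

View pics/h3_c.png

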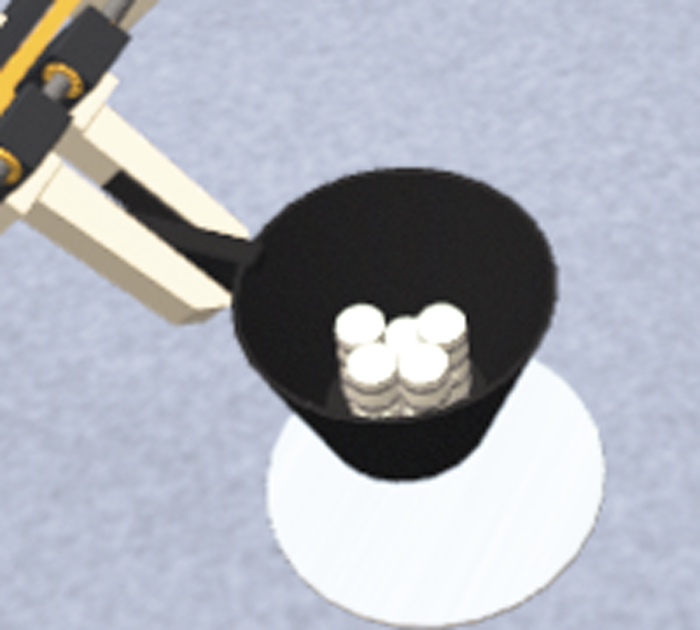

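The cup lifted level, with the curlers standing in the middle. Carrying it up and over to the tub.

Run:
```python
from nav import *
cp,R,s=cur(); g=cp+R.apply([0,0,167]); print("grip",g, "toolz",R.apply([0,0,1]))
up=(g+[0,0,150])
rows((cp+[0,0,150],R), cg([600,150,250],6,0), cg([694,-136,250],10,0))
```

```text
grip [564.81449547 328.94543439  99.60547151] toolz [-0.76044744 -0.05630765 -0.64695374]
[-114.4, 0.3, -97.0, 0.0, 0.0, 0.0] rows>= 3.0
[-99.2, 177.4, -113.9, -1.3, -0.3, -1.3] rows>= 3.6
[-51.8, 460.5, -168.9, -4.4, -0.3, -3.9] rows>= 5.8
```

Emit:
{"method": "play_rows", "body": {"targets": [[-12,0,-10,0,0,0],[-35,0,-30,0,0,0],[-62,0,-53,0,0,0],[-88,0,-75,0,0,0],[-105,0,-89,0,0,0],[-114,0,-97,0,0,0],[-113,10,-98,0,0,0],[-110,32,-102,-0.3,0,-0.3],[-106,62,-107,-0.6,0,-0.5],[-102,95,-112,-0.9,0,-0.8],[-97,129,-117,-1.2,0,-1.1],[-93,163,-122,-1.6,0,-1.4]]}}

```text
clock: 20.9
eef_pos: [736.7, 176.5, 356.2]
tcp_rot: [3.139, 0.869, 0.108]
contact_force: [0.0, -0.2, -1.5]
gripper_width: 0.129
```

Run:
```python
from nav import *
cp,R,s=cur(); g=cp+R.apply([0,0,167]); print("grip",g, s["gripper_width"],s["joint_pos"])
rows(cg([694,-136,250],10,0))
```

```text
grip [609.85396285 162.36115152 248.49070422] 0.12885364513130315 [0.19196259 0.52048368 1.08874048 0.09155003 2.39813428 1.69262858]
[32.5, 297.6, -39.4, -2.8, -0.2, -2.5] rows>= 6.0
```

Emit:
{"method": "play_rows", "body": {"targets": [[2,20,-3,-0.2,0,-0.2],[5,48,-6,-0.5,0,-0.4],[9,81,-11,-0.8,0,-0.7],[13,115,-15,-1.1,0,-1],[17,150,-20,-1.4,0,-1.3],[20,185,-25,-1.7,0,-1.5],[24,220,-29,-2,0,-1.8],[28,252,-33,-2.4,-0.1,-2.1],[30,277,-37,-2.6,-0.1,-2.3],[32,292,-39,-2.8,-0.2,-2.5],[32.5,297.5,-39.4,-2.8,-0.2,-2.5],[32.5,297.5,-39.4,-2.8,-0.2,-2.5]]}}

```text
clock: 22.1
eef_pos: [819.5, -112.5, 357.8]
tcp_rot: [-3.14, 0.872, 0.175]
contact_force: [-0.3, 0.4, -1.5]
gripper_width: 0.128
```

Run:
```python
from nav import *
o=snap("i"); 
cp,R,s=cur(); g=cp+R.apply([0,0,167]); print("grip",g, s["gripper_width"],s["joint_pos"])
for t in (15,30,45,60): rows(cg([694,-136,250],10,t))
```

```text
grip [ 693.61697926 -133.25921598  251.20667901] 0.12571276656151373 [-0.13301629  0.68024244  0.85838178 -0.35742507  2.41828985  1.09495074]
[-42.1, 2.7, 6.5, -0.0, 14.9, 0.1] rows>= 1.7
[-82.4, 2.7, 23.1, -0.0, 29.9, 0.1] rows>= 3.5
[-117.1, 2.6, 49.6, -0.0, 44.9, 0.1] rows>= 5.2
[-143.7, 2.6, 84.2, -0.0, 59.9, 0.1] rows>= 7.0
```

View pics/i_side.png

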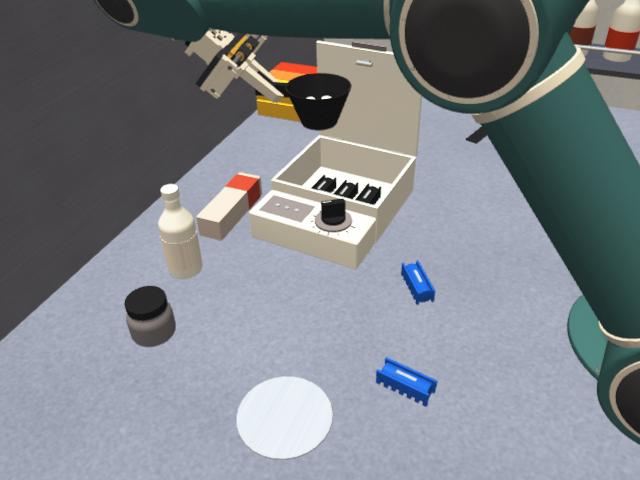

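Emit:
{"method": "play_rows", "body": {"targets": [[-10,1,0.5,0,3.5,0],[-21,2,1.5,0,7.5,0],[-42,2.7,6,0,15,0],[-63,2.7,13,0,22.5,0],[-82,2.7,23,0,30,0],[-101,2.6,35,0,37.5,0],[-117,2.6,49.6,0,45,0],[-132,2.6,66,0,52.5,0],[-139,2.6,76,0,57,0],[-143.7,2.6,84,0,60,0],[-143.7,2.6,84,0,60,0],[-143.7,2.6,84,0,60,0]]}}

```text
clock: 23.4
eef_pos: [665.4, -140.8, 415.3]
tcp_rot: [-3.141, -0.175, 0.175]
contact_force: [0.8, -0.0, -2.5]
gripper_width: 0.127
```

Run:
```python
from nav import *
o=snap("j"); 
cp,R,s=cur(); g=cp+R.apply([0,0,167]); print("grip",g, s["gripper_width"],s["joint_pos"])
h=np.array([np.cos(D(10)),np.sin(D(10)),0])
def gp(t):
    q=np.array([615,-150,0])-h*lip(D(t),82)[0]; q[2]=250; return q
for t in (65,70,75,80,85,90): rows(cg(gp(t),10,t))
```

```text
grip [ 694.65556005 -135.77787044  250.52913509] 0.12913727790074708 [-0.25869186  0.08590899  1.4603498   0.07467961  1.43671995  1.13249007]
[-25.2, 0.0, -0.7, -0.0, 5.0, 0.0] rows>= 0.6
[-50.4, -0.0, -0.8, -0.1, 10.0, 0.0] rows>= 1.2
[-75.8, -0.0, 0.4, -0.1, 15.0, 0.0] rows>= 1.7
[-101.2, -0.1, 2.7, -0.1, 20.0, 0.0] rows>= 2.3
[-126.5, -0.1, 6.2, -0.1, 25.0, 0.0] rows>= 2.9
[-151.4, -0.1, 10.8, -0.1, 30.0, 0.0] rows>= 3.5
```

View pics/j_side.png

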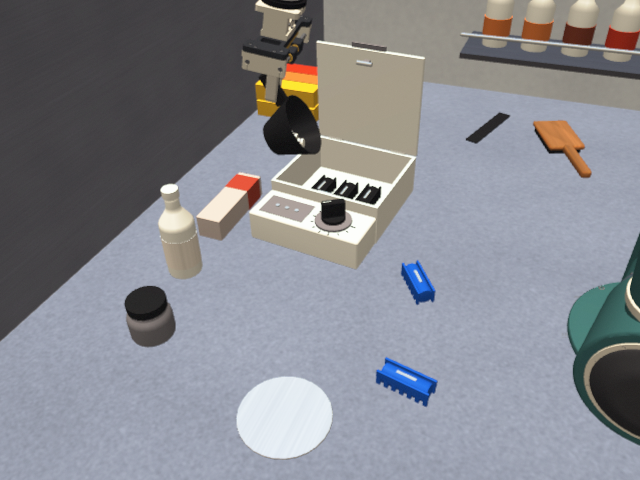

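Emit:
{"method": "play_rows", "body": {"targets": [[-10,0,0,0,2,0],[-25,0,-0.5,0,5,0],[-38,0,-0.8,0,7.5,0],[-50,0,-0.8,0,10,0],[-63,0,0,0,12.5,0],[-76,0,0.4,0,15,0],[-88,0,1.5,0,17.5,0],[-101,0,2.7,0,20,0],[-114,0,4.3,0,22.5,0],[-126.5,0,6.2,0,25,0],[-139,0,8.3,0,27.5,0],[-151,0,10.8,0,30,0]]}}

```text
clock: 24.7
eef_pos: [521.1, -166.9, 377.6]
tcp_rot: [-3.14, -0.701, 0.175]
contact_force: [1.5, -0.1, -2.0]
gripper_width: 0.129
```

```bash
cat >> nav.py <<'E'
h10=np.array([np.cos(D(10)),np.sin(D(10)),0])
def gp(t,lx=615,ly=-150):
    q=np.array([lx,ly,0.])-h10*lip(D(t),82)[0]; q[2]=250; return q
E
python3 - <<'E'
from nav import *
o=snap("k"); 
cp,R,s=cur(); g=cp+R.apply([0,0,167]); print("grip",g, s["gripper_width"],s["joint_pos"])
for t in (95,100,105,110,115,120,125): rows(cg(gp(t),10,t))
E
```

```text
grip [ 626.43856467 -148.15388444  249.35196987] 0.12904333304923737 [-0.43617721 -0.29678498  1.9155814   0.46435664  0.9732414   0.80445274]
[-23.0, -0.4, -7.5, -0.1, 4.9, -0.0] rows>= 0.6
[-46.8, -0.4, -13.5, -0.1, 9.9, -0.0] rows>= 1.2
[-70.4, -0.4, -18.2, -0.1, 14.9, -0.0] rows>= 1.7
[-93.4, -0.4, -21.5, -0.1, 19.9, -0.0] rows>= 2.3
[-115.8, -0.4, -23.5, -0.1, 24.9, -0.0] rows>= 2.9
[-137.4, -0.4, -24.0, -0.1, 29.9, -0.0] rows>= 3.5
[-158.0, -0.4, -23.2, -0.1, 34.9, -0.0] rows>= 4.1
```

View pics/k_side.png

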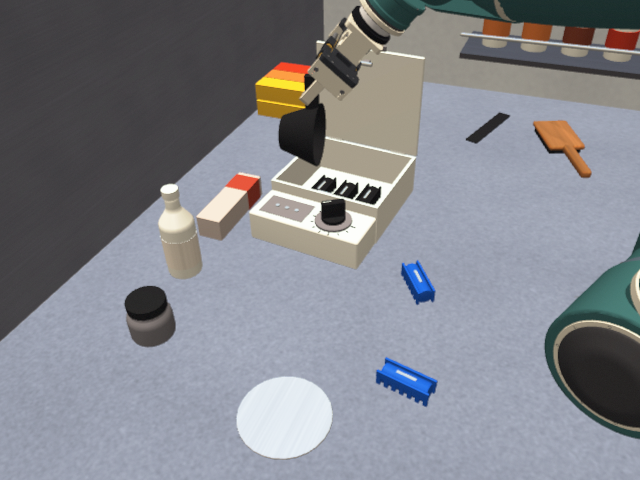

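Emit:
{"method": "play_rows", "body": {"targets": [[-11,0,-4,0,2.5,0],[-23,0,-7.5,0,5,0],[-35,0,-10.6,0,7.5,0],[-47,0,-13.5,0,10,0],[-59,0,-16,0,12.5,0],[-70.5,0,-18,0,15,0],[-70.5,0,-18,0,15,0],[-70.5,0,-18,0,15,0],[-70.5,0,-18,0,15,0],[-70.5,0,-18,0,15,0]]}}

```text
clock: 25.8
eef_pos: [457.1, -178.3, 346.8]
tcp_rot: [-3.141, -0.962, 0.175]
contact_force: [-0.4, 0.1, -1.6]
gripper_width: 0.125
```

Run:
```python
from nav import *
o=snap("l"); 
cp,R,s=cur(); g=cp+R.apply([0,0,167]); print("grip",g, s["gripper_width"],s["joint_pos"],s["contact_force"])
for t in (110,115,120,125,130): rows(cg(gp(t),10,t))
```

```text
grip [ 591.80537175 -154.37323536  251.04908798] 0.1281823204519964 [-0.55477815 -0.44694395  2.11146363  0.81845707  0.8474302   0.48227537] [-0.24792586  0.55649293 -0.35527904]
[-22.5, -0.4, -9.5, -0.1, 4.9, 0.0] rows>= 0.6
[-43.6, -0.4, -17.2, -0.1, 9.9, 0.0] rows>= 1.2
[-64.4, -0.5, -23.3, -0.1, 14.9, 0.0] rows>= 1.7
[-84.5, -0.5, -27.9, -0.1, 19.9, 0.0] rows>= 2.3
[-103.8, -0.5, -30.8, -0.1, 24.9, 0.0] rows>= 2.9
```

View pics/l_side.png

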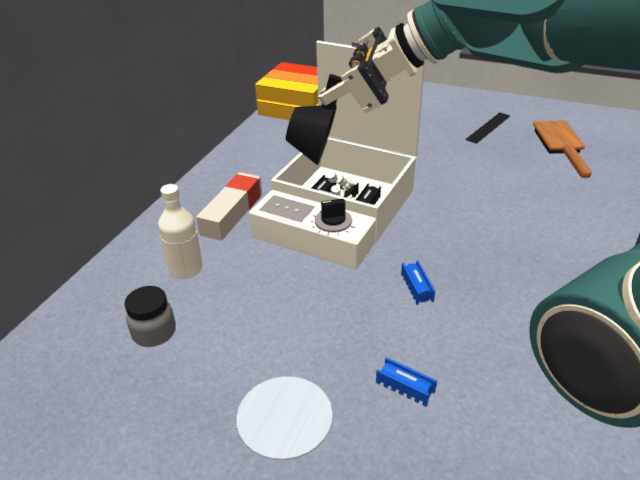

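Curlers are landing among the clips at about (343,188). I'll tip further to empty the cup.

Emit:
{"method": "play_rows", "body": {"targets": [[-11,0,-5,0,2.5,0],[-22,0,-9.5,0,5,0],[-33,0,-13.5,0,7.5,0],[-43.5,0,-17,0,10,0],[-54,0,-20.5,0,12.5,0],[-64.5,0,-23,0,15,0],[-84.5,0,-28,0,20,0],[-64.5,0,-23,0,15,0],[-84.5,0,-28,0,20,0],[-84.5,0,-28,0,20,0],[-84.5,0,-28,0,20,0],[-84.5,0,-28,0,20,0]]}}

```text
clock: 27.1
eef_pos: [386.7, -190.9, 293.6]
tcp_rot: [-3.141, -1.311, 0.174]
contact_force: [0.1, -0.8, -0.8]
gripper_width: 0.127
```

Run:
```python
from nav import *
o=snap("m"); S=o["side"];T=o["top"]
cp,R,s=cur(); g=cp+R.apply([0,0,167]); print("grip",g, s["gripper_width"],s["joint_pos"],s["contact_force"])
cv2.imwrite("pics/m_c.png",np.hstack([cv2.resize(S["image"][80:260,240:430,::-1],None,fx=2.1,fy=2.1),cv2.resize(T["image"][120:300,330:520,::-1],None,fx=2.1,fy=2.1)]))
```

```text
grip [ 545.61592271 -162.64100205  250.58584149] 0.12833361576722044 [-0.72467672 -0.56394768  2.33436484  1.39743982  0.87645671 -0.045592  ] [ 0.21667404  0.04050179 -1.09030359]
```

View pics/m_c.png

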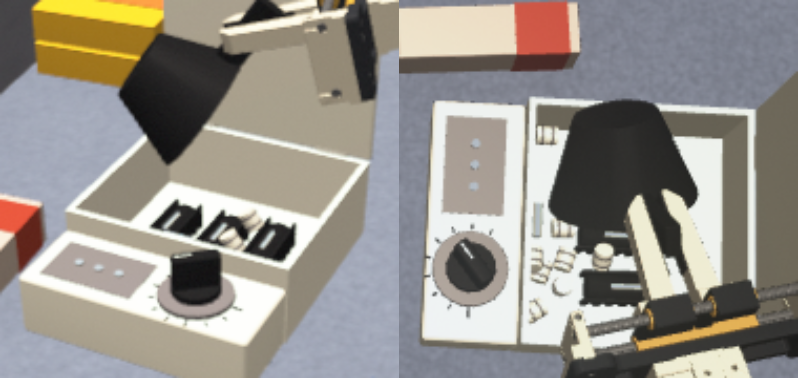

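At least 8 curlers are in the tub and the force reading is about 1 N, so the cup is empty. Reversing the tilt.

Run:
```python
from nav import *
for t in (115,105,95,85,75,65,60): rows(cg(gp(t)+[0,0,2],10,t))
```

```text
[36.4, -0.5, 23.7, -0.0, -10.1, 0.0] rows>= 1.2
[70.6, -0.5, 54.2, -0.0, -20.1, 0.0] rows>= 2.3
[103.2, -0.4, 90.1, -0.0, -30.1, 0.0] rows>= 3.5
[133.3, -0.4, 130.4, -0.0, -40.1, 0.0] rows>= 4.7
[159.9, -0.4, 173.9, -0.0, -50.1, 0.0] rows>= 5.8
[182.3, -0.4, 219.3, -0.0, -60.1, 0.0] rows>= 7.0
[191.6, -0.4, 242.2, -0.0, -65.1, 0.0] rows>= 7.6
```

Emit:
{"method": "play_rows", "body": {"targets": [[18,-0.3,11,0,-5,0],[36,-0.5,24,0,-10,0],[54,-0.5,38.5,0,-15,0],[70.5,-0.5,54,0,-20,0],[87,-0.5,72,0,-25,0],[103,-0.4,90,0,-30,0],[119,-0.4,110,0,-35,0],[133,-0.4,130.5,0,-40,0],[147,-0.4,152,0,-45,0],[160,-0.4,174,0,-50,0],[171.5,-0.4,197,0,-55,0],[182,-0.4,219,0,-60,0]]}}

```text
clock: 28.4
eef_pos: [642.1, -145.0, 413.2]
tcp_rot: [3.141, -0.261, 0.174]
contact_force: [0.2, -0.3, -0.9]
gripper_width: 0.128
```

Run:
```python
from nav import *
cp,R,s=cur(); g=cp+R.apply([0,0,167]); print("grip",g, s["gripper_width"],s["joint_pos"],s["contact_force"])
for t in (50,40,30,20,10,0): rows(cg([690,-136,256],10,t))
```

```text
grip [ 684.57222746 -137.55813298  251.88686496] 0.12782433176232913 [-0.2807602   0.01881181  1.53632134  0.11603586  1.35214225  1.10375703] [ 0.15824416 -0.33841103 -0.93044013]
[49.6, -0.5, 3.1, 0.0, -15.0, -0.0] rows>= 1.7
[77.0, -0.5, 13.1, 0.0, -25.0, -0.0] rows>= 2.9
[102.2, -0.5, 27.6, 0.0, -35.0, -0.0] rows>= 4.1
[124.5, -0.5, 46.3, 0.0, -45.0, -0.0] rows>= 5.2
[143.2, -0.5, 68.6, 0.0, -55.0, -0.0] rows>= 6.4
[157.8, -0.6, 93.8, 0.0, -65.0, -0.0] rows>= 7.6
```

Emit:
{"method": "play_rows", "body": {"targets": [[24,-0.3,1,0,-7.5,0],[49.5,-0.5,3,0,-15,0],[63.5,-0.5,8,0,-20,0],[77,-0.5,13,0,-25,0],[90,-0.5,20,0,-30,0],[102,-0.5,27.5,0,-35,0],[124.5,-0.5,46.5,0,-45,0],[124.5,-0.5,46.5,0,-45,0],[143,-0.5,68.5,0,-55,0],[143,-0.5,68.5,0,-55,0],[157.8,-0.6,94,0,-65,0],[157.8,-0.6,94,0,-65,0]]}}

```text
clock: 29.6
eef_pos: [815.7, -113.8, 359.0]
tcp_rot: [-3.139, 0.876, 0.178]
contact_force: [0.3, -0.2, -3.9]
gripper_width: 0.126
```

Run:
```python
from nav import *
o=snap("n");S=o["side"];T=o["top"]
cv2.imwrite("pics/n_c.png",np.hstack([cv2.resize(S["image"][60:260,200:430,::-1],None,fx=1.7,fy=1.7),cv2.resize(T["image"][100:300,330:560,::-1],None,fx=1.7,fy=1.7)]))
cp,R,s=cur(); g=cp+R.apply([0,0,167]); print("grip",g, s["gripper_width"],s["joint_pos"],s["contact_force"])
g0=np.load("grasp.npy"); R0=Ro.from_euler('xyz',g0[3:]); print("grasp grip",g0[:3]+R0.apply([0,0,167]))
rows((g0[:3]+[0,0,185],R0))
```

```text
grip [ 689.02727707 -136.43944385  255.07008492] 0.12315086745420237 [-0.13723133  0.6661641   0.87131785 -0.36017834  2.41397539  1.09032248] [-0.1340822  -0.62808077 -0.79395354]
grasp grip [564.52456403 328.92699495  60.31907507]
[-19.8, -467.1, 38.4, 4.4, 0.0, 3.9] rows>= 9.4
```

View pics/n_c.png

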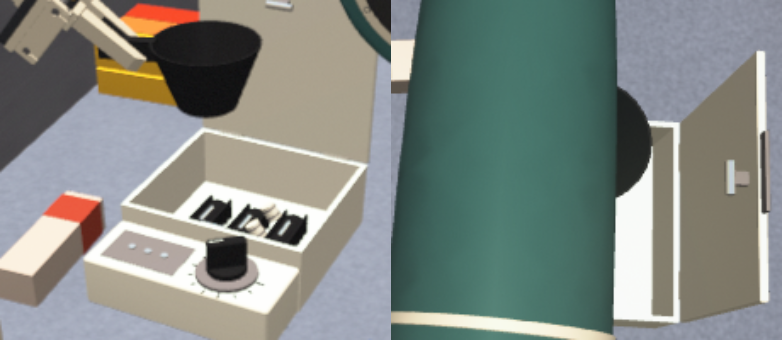

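Emit:
{"method": "play_rows", "body": {"targets": [[-1,-18,1,0.2,0,0.1],[-3,-60,5,0.6,0,0.5],[-5,-108,9,1,0,0.9],[-7,-156,13,1.5,0,1.3],[-9,-204,17,1.9,0,1.7],[-11,-252,21,2.4,0,2.1],[-13,-300,25,2.8,0,2.5],[-15,-346,28,3.3,0,2.9],[-17,-392,32,3.7,0,3.3],[-18,-430,35,4,0,3.6],[-19.5,-457,38,4.3,0,3.8],[-19.8,-467,38.4,4.4,0,3.9]]}}

```text
clock: 30.9
eef_pos: [690.0, 340.3, 356.9]
tcp_rot: [-3.14, 0.864, 0.073]
contact_force: [0.2, -0.6, -0.2]
gripper_width: 0.127
```

Run:
```python
from nav import *
g0=np.load("grasp.npy"); R0=Ro.from_euler('xyz',g0[3:])
rows((g0[:3]+[0,0,20],R0))
```

```text
[129.0, 2.3, 108.4, -0.1, -0.2, 0.1] rows>= 3.4
```

Emit:
{"method": "play_rows", "body": {"targets": [[12,0.5,10,0,0,0],[35,1,30,0,0,0],[62,1.5,52,0,0,0],[88,2,74,0,0,0],[110,2.3,93,0,0,0],[124,2.3,104,0,0,0],[129,2.3,108,0,0,0],[129,2.3,108,0,0,0],[129,2.3,108,0,0,0]]}}

```text
clock: 31.8
eef_pos: [693.2, 335.7, 187.2]
tcp_rot: [3.14, 0.868, 0.07]
contact_force: [0.9, 0.6, -0.4]
gripper_width: 0.129
```

Run:
```python
from nav import *
o=snap("o");S=o["side"]
cv2.imwrite("pics/o_c.png",cv2.resize(S["image"][280:460,160:360,::-1],None,fx=3.5,fy=3.5,interpolation=cv2.INTER_CUBIC))
g0=np.load("grasp.npy"); R0=Ro.from_euler('xyz',g0[3:])
cp,R,s=cur(); print(cp,s["tcp_rot"],g0)
rows((g0[:3]+[-4,-3,0],R0))
```

```text
[693.11513901 335.861145   187.19707501] [3.13951826 0.86805461 0.07065827] [6.91470519e+02 3.38323003e+02 1.68418287e+02 3.13871947e+00
 8.66755069e-01 7.01116653e-02]
[10.7, 0.1, 16.5, -0.0, 0.1, 0.0] rows>= 0.4
```

View pics/o_c.png

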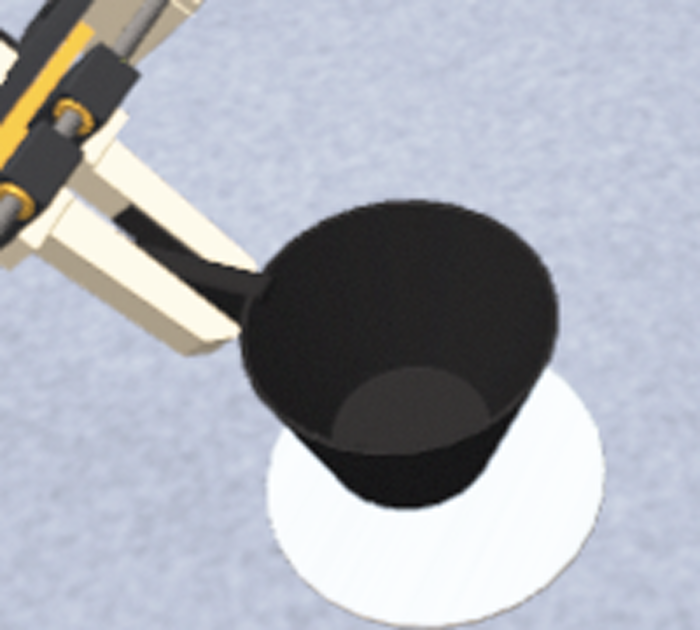

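The cup is empty and level, just above the coaster. Lowering it.

Emit:
{"method": "play_rows", "body": {"targets": [[4,0,6,0,0,0],[7,0,11,0,0,0],[9,0,14,0,0,0],[10.3,0,16,0,0,0],[10.3,0,16,0,0,0],[10.3,0,16,0,0,0]]}}

```text
clock: 32.5
eef_pos: [687.2, 335.4, 167.5]
tcp_rot: [3.138, 0.871, 0.07]
contact_force: [-0.6, -0.8, 3.9]
gripper_width: 0.126
```

Contact at 3.9 N upward. Releasing, then backing out along the tool axis.

Emit:
{"method": "play_rows", "body": {"targets": [[0,0,0,0,0,0],[0,0,0,0,0,0],[0,0,0,0,0,0],[0,0,-10,0,0,0],[0,0,-40,0,0,0],[0,0,-80,0,0,0],[0,0,-125,0,0,0],[0,0,-150,0,0,0],[0,0,-150,0,0,0]], "grip": 0.55}}

```text
clock: 33.4
eef_pos: [803.5, 343.4, 266.7]
tcp_rot: [3.14, 0.866, 0.07]
contact_force: [-0.5, 0.2, 0.0]
gripper_width: 0.457
```

Run:
```python
from nav import *
o=snap("p")
cp,R,s=cur(); print(cp,s["joint_pos"])
```

```text
[801.70266433 343.85026923 263.20781221] [0.34830075 0.83361415 0.78097538 0.29729745 2.35618538 1.96641141]
```

View pics/p_side.png

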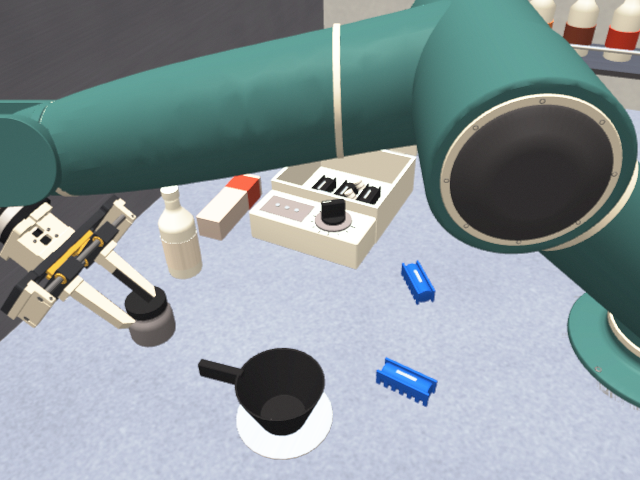

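View pics/p_top.png

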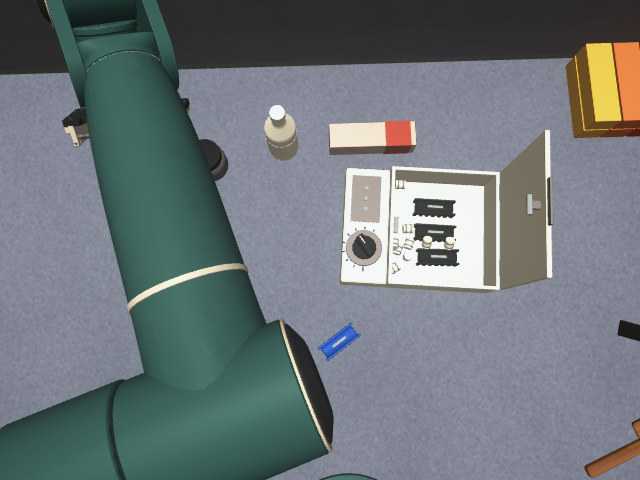

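Cup upright and empty on the coaster; the top view shows nine curlers and three clips in the tub. Now the lid, with closed fingers from behind.

```bash
cat >> nav.py <<'E'
A=np.radians(-4.5); C0=np.array([577.2,-192.7]); EX=np.array([np.cos(A),np.sin(A)]); EY=np.array([-EX[1],EX[0]])
def st(x,y,z): return np.r_[C0+x*EX+y*EY,z]
def lidtip(th,s,x=-70,push=0):
    y=-100+s*np.cos(th)-8*np.sin(th)-7.5; z=81+s*np.sin(th)+8*np.cos(th)
    return st(x,y,z+186.1)
E
python3 - <<'E'
from nav import *
cp,R,s=cur()
rows((cp+[-40,0,250],R),([600,50,560],down(60)),(st(-70,-158,560),down(85.5)))
print(st(-70,-158,0))
p,RR=st(-70,-158,560),down(85.5)
print(ik(p,RR,[-.6,.1,1.4,0,1.5,0]))
E
```

```text
[-216.9, -2.3, -130.6, 0.0, 0.0, 0.0] rows>= 5.1
[-369.8, 279.2, -20.9, -24.2, 45.8, -52.2] rows>= 8.6
[-454.9, 665.3, 81.5, -35.2, 41.1, -75.9] rows>= 8.2
[ 495.01924951 -344.72080203    0.        ]
(array([-6.50576955e-01, -3.94708887e-02,  1.35303632e+00, -3.05998312e-11,
        1.82802722e+00, -5.72037139e-01]), np.float64(2.2034113654880026e-10))
```

Emit:
{"method": "play_rows", "body": {"targets": [[-217,-2,-130,0,0,0],[-217,-2,-130,0,0,0],[-217,-2,-130,0,0,0],[-217,-2,-130,0,0,0],[-370,279,-21,-24.2,45.8,-52.2],[-370,279,-21,-24.2,45.8,-52.2],[-370,279,-21,-24.2,45.8,-52.2],[-370,279,-21,-24.2,45.8,-52.2],[-370,279,-21,-24.2,45.8,-52.2],[-370,279,-21,-24.2,45.8,-52.2],[-370,279,-21,-24.2,45.8,-52.2],[-370,279,-21,-24.2,45.8,-52.2]], "grip": 1}}

```text
clock: 34.7
eef_pos: [597.0, 48.0, 561.9]
tcp_rot: [-3.105, 0.084, 0.954]
contact_force: [0.1, 0.5, 1.0]
gripper_width: 0.006
```

Run:
```python
from nav import *
cp,R,s=cur();print(cp,s["joint_pos"])
rows((st(-70,-158,560),down(85.5)))
```

```text
[596.95017419  48.02041307 561.92096209] [ 0.04615894 -0.02729366  1.33847723 -0.04632097  1.91052141  0.65043451]
[-377.9, 145.0, 28.5, -3.3, 4.1, -30.9] rows>= 8.1
```

Emit:
{"method": "play_rows", "body": {"targets": [[-378,145,28.5,-3.3,4.1,-31],[-378,145,28.5,-3.3,4.1,-31],[-378,145,28.5,-3.3,4.1,-31],[-378,145,28.5,-3.3,4.1,-31],[-378,145,28.5,-3.3,4.1,-31],[-378,145,28.5,-3.3,4.1,-31],[-378,145,28.5,-3.3,4.1,-31],[-378,145,28.5,-3.3,4.1,-31],[-378,145,28.5,-3.3,4.1,-31],[-378,145,28.5,-3.3,4.1,-31]]}}

```text
clock: 35.7
eef_pos: [495.6, -343.4, 558.1]
tcp_rot: [-3.134, 0.0, 1.488]
contact_force: [0.3, 0.5, 0.4]
gripper_width: 0.004
```

Run:
```python
from nav import *
o=snap("q")
cp,R,s=cur();print(cp,s["tcp_rot"])
rows((st(-70,-158,432),down(85.5)))
```

```text
[ 496.44111968 -341.30886119  559.09068092] [-3.13493954e+00  5.45090134e-04  1.49098076e+00]
[-3.4, -0.3, 127.1, -0.4, 0.0, -0.1] rows>= 2.5
```

View pics/q_side.png

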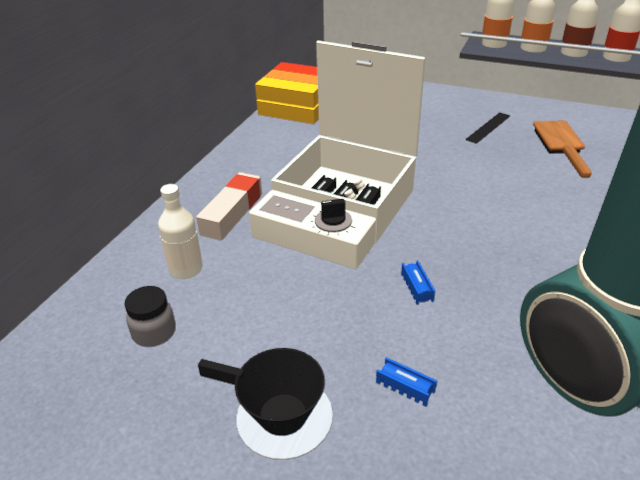

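View pics/q_top.png

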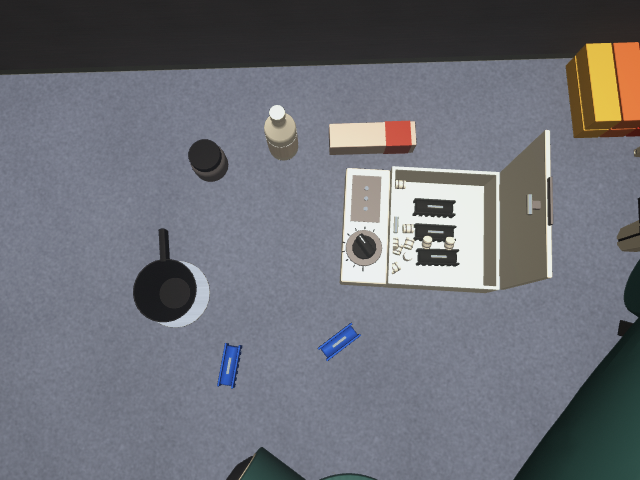

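The lid is still nearly vertical at column 548, and my fingers are clear behind it. I'll descend, then sweep.

Emit:
{"method": "play_rows", "body": {"targets": [[-3,0,45,0,0,0],[-3,0,90,0,0,0],[-3,0,127,0,0,0],[-3,0,127,0,0,0],[-3,0,127,0,0,0]]}}

```text
clock: 36.3
eef_pos: [495.8, -344.1, 434.0]
tcp_rot: [-3.136, 0.001, 1.492]
contact_force: [0.3, 0.0, 0.6]
gripper_width: 0.002
```

Run:
```python
from nav import *
cp,R,s=cur();print(cp,s["tcp_rot"],s["contact_force"])
for th,ss in((1.5,165),(1.3,165),(1.1,165),(.9,168),(.7,172),(.5,178),(.35,183),(.2,188),(.12,190)): rows((lidtip(th,ss),down(85.5)))
```

```text
[ 495.77327308 -344.12973014  434.04237924] [-3.13585612e+00  1.32478951e-03  1.49215217e+00] [0.25040359 0.0159645  0.58160547]
[53.5, -0.7, 1.7, -0.3, 0.1, -0.0] rows>= 1.1
[86.3, -0.7, 5.7, -0.3, 0.1, -0.0] rows>= 1.7
[117.6, -0.6, 16.1, -0.3, 0.1, -0.0] rows>= 2.4
[148.1, -0.5, 30.2, -0.3, 0.1, -0.0] rows>= 3.0
[176.3, -0.4, 49.8, -0.3, 0.1, -0.0] rows>= 3.7
[202.3, -0.3, 74.3, -0.3, 0.1, -0.0] rows>= 4.3
[219.1, -0.2, 96.4, -0.3, 0.1, -0.0] rows>= 4.8
[232.7, -0.0, 121.4, -0.3, 0.1, -0.0] rows>= 5.2
[237.7, 0.0, 135.9, -0.3, 0.1, -0.0] rows>= 5.5
```

Emit:
{"method": "play_rows", "body": {"targets": [[15,0,0,0,0,0],[30,0,1,0,0,0],[42,0,1.5,0,0,0],[54,0,2,0,0,0],[70,0,4,0,0,0],[86,0,6,0,0,0],[102,0,11,0,0,0],[117,0,16,0,0,0],[132,0,23,0,0,0],[148,0,30,0,0,0],[148,0,30,0,0,0]]}}

```text
clock: 37.4
eef_pos: [507.1, -196.0, 401.2]
tcp_rot: [-3.134, 0.0, 1.492]
contact_force: [0.9, -0.1, 0.2]
gripper_width: 0.006
```

Run:
```python
from nav import *
o=snap("r")
cp,R,s=cur();print(cp,s["tcp_rot"],s["contact_force"])
for th,ss in((.8,170),(.7,172),(.6,175),(.5,178),(.42,181),(.35,183),(.27,186),(.2,188),(.12,190)): rows((lidtip(th,ss),down(85.5)))
```

```text
[ 507.10748976 -197.46018428  402.40557671] [-3.13513498e+00  1.05309868e-03  1.49150835e+00] [0.14156333 0.11149598 0.08967784]
[15.5, -0.5, 7.8, -0.4, 0.1, -0.0] rows>= 0.3
[29.2, -0.4, 18.4, -0.4, 0.1, -0.0] rows>= 0.7
[42.7, -0.3, 29.8, -0.4, 0.1, -0.0] rows>= 1.0
[55.2, -0.3, 42.9, -0.4, 0.1, -0.0] rows>= 1.4
[64.8, -0.2, 54.1, -0.4, 0.1, -0.0] rows>= 1.7
[72.0, -0.1, 65.0, -0.4, 0.1, -0.0] rows>= 1.9
[80.0, -0.1, 77.9, -0.4, 0.1, -0.0] rows>= 2.2
[85.5, 0.0, 90.0, -0.4, 0.1, -0.0] rows>= 2.5
[90.5, 0.1, 104.5, -0.4, 0.1, -0.0] rows>= 2.8
```

View pics/r_side.png

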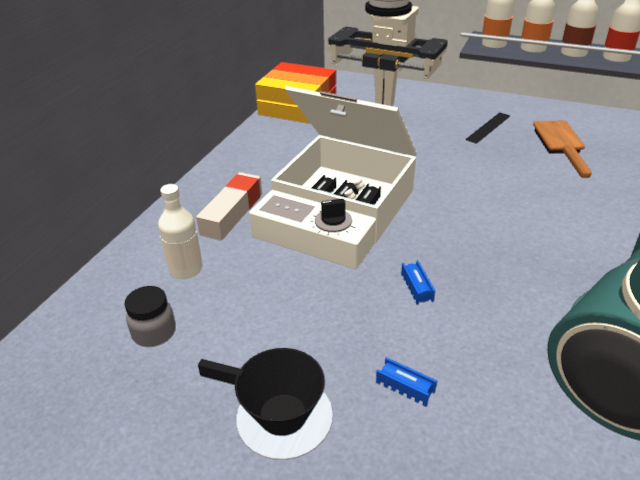

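The lid follows and is at about 50°. Continuing down.

Emit:
{"method": "play_rows", "body": {"targets": [[15.5,0,8,0,0,0],[29,0,18,0,0,0],[42.5,0,30,0,0,0],[55,0,43,0,0,0],[65,0,54,0,0,0],[72,0,65,0,0,0],[80,0,78,0,0,0],[85.5,0,90,0,0,0],[90.5,0,102,0,0,0],[90.5,0,102,0,0,0],[90.5,0,102,0,0,0]]}}

```text
clock: 38.6
eef_pos: [513.7, -107.8, 300.4]
tcp_rot: [-3.135, 0.001, 1.491]
contact_force: [0.4, 0.6, 0.1]
gripper_width: 0.004
```

Run:
```python
from nav import *
o=snap("s")
cp,R,s=cur();print(cp,s["tcp_rot"],s["contact_force"])
d=cp[:2]-C0; print("steri",d@EX,d@EY,"tip z",cp[2]-186.1)
```

```text
[ 513.76825871 -107.93560559  301.03695177] [-3.13620474e+00  1.32318985e-03  1.49034254e+00] [ 0.0398119  -0.25002301 -0.39685157]
steri -69.88674013486046 79.52629701234662 tip z 114.93695177043398
```

View pics/s_side.png

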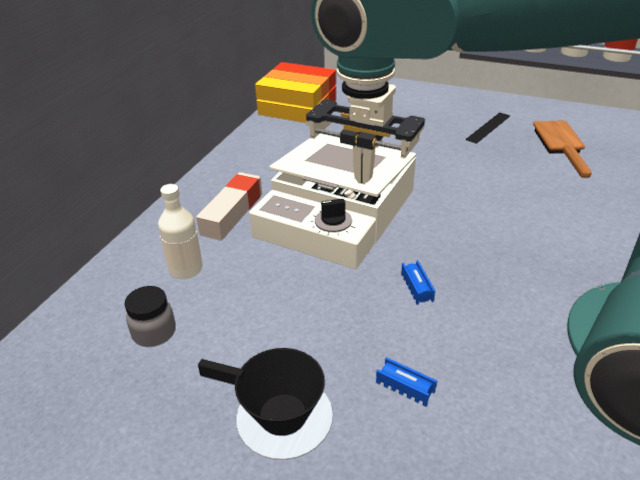

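Emit:
{"method": "play_rows", "body": {"targets": [[0,0,4,0,0,0],[0,0,8,0,0,0],[0,0,11,0,0,0],[0,0,13,0,0,0],[0,0,15,0,0,0],[0,0,17,0,0,0],[0,0,17,0,0,0]]}}

```text
clock: 39.4
eef_pos: [513.6, -107.6, 283.6]
tcp_rot: [-3.136, 0.001, 1.491]
contact_force: [0.3, 2.8, 3.7]
gripper_width: 0.007
```

Emit:
{"method": "play_rows", "body": {"targets": [[0,0,2,0,0,0],[0,0,4,0,0,0],[0,0,6,0,0,0],[0,0,6,0,0,0]]}}

```text
clock: 39.8
eef_pos: [513.3, -107.8, 276.8]
tcp_rot: [-3.135, 0.001, 1.491]
contact_force: [-0.4, 0.6, -0.2]
gripper_width: 0.008
```

Emit:
{"method": "play_rows", "body": {"targets": [[0,0,1,0,0,0],[0,0,2,0,0,0],[0,0,2.5,0,0,0],[0,0,2.5,0,0,0]]}}

```text
clock: 40.2
eef_pos: [513.5, -107.7, 274.9]
tcp_rot: [-3.135, 0.001, 1.491]
contact_force: [0.2, 0.0, 0.7]
gripper_width: 0.004
```

Emit:
{"method": "play_rows", "body": {"targets": [[0,0,1,0,0,0],[0,0,2,0,0,0],[0,0,3,0,0,0],[0,0,3,0,0,0]]}}

```text
clock: 40.6
eef_pos: [513.6, -107.7, 274.4]
tcp_rot: [-3.137, 0.001, 1.491]
contact_force: [-13.0, 4.3, 27.9]
gripper_width: 0.006
```

Run:
```python
from nav import *
o=snap("t");S=o["side"]
cv2.imwrite("pics/t_c.png",cv2.resize(S["image"][90:270,240:440,::-1],None,fx=3.5,fy=3.5,interpolation=cv2.INTER_CUBIC))
```

```text
(no output)
```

View pics/t_c.png

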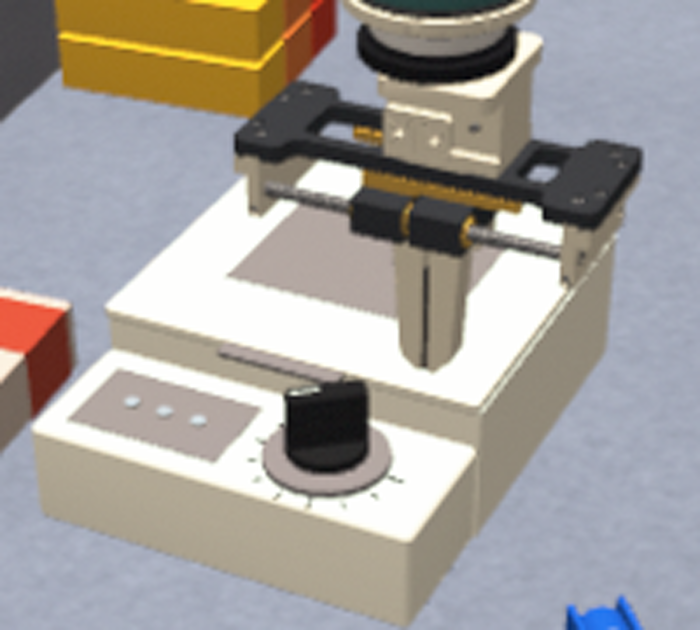

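The lid hit a hard stop with its top face at about 88 mm and 28 N, and the side view shows it flush, so it is shut. Now lift off and move to the dial.

Run:
```python
from nav import *
cp,R,s=cur()
rows((cp+[0,0,70],R),([543.7,-44.6,350],down(34)),([543.7,-44.6,310],down(34)))
```

```text
[-0.1, -0.3, -70.0, 0.0, 0.0, 0.0] rows>= 1.4
[65.2, 24.6, -75.8, -0.2, 0.2, 51.4] rows>= 6.0
[65.3, 24.8, -35.8, -0.2, 0.2, 51.4] rows>= 0.8
```

Emit:
{"method": "play_rows", "body": {"targets": [[0,0,-20,0,0,0],[0,0,-70,0,0,0],[65,24.6,-76,0,0,51.4],[65,24.6,-76,0,0,51.4],[65,24.6,-76,0,0,51.4],[65,24.6,-76,0,0,51.4],[65,24.6,-76,0,0,51.4],[65,24.6,-76,0,0,51.4],[65,24.6,-76,0,0,51.4],[65,24.6,-76,0,0,51.4]], "grip": 0.72}}

```text
clock: 41.7
eef_pos: [543.7, -44.9, 347.7]
tcp_rot: [-3.139, 0.006, 0.598]
contact_force: [0.2, -0.1, 1.1]
gripper_width: 0.284
```

Run:
```python
from nav import *
o=snap("u");S=o["side"]
cv2.imwrite("pics/u_c.png",cv2.resize(S["image"][90:270,240:440,::-1],None,fx=3.5,fy=3.5,interpolation=cv2.INTER_CUBIC))
cp,R,s=cur();print(cp,s["joint_pos"],s["gripper_width"])
rows(([543.7,-44.6,310],down(34)),([543.7,-44.6,268],down(34)))
```

```text
[543.65586267 -44.87978101 347.71633714] [-1.28803531e-01 -1.45527549e-01  1.79266233e+00 -1.52347089e-03
  1.50052505e+00  8.45062954e-01] 0.27867032773420786
[0.4, -0.1, 37.7, -0.2, 0.3, 0.2] rows>= 0.8
[0.6, 0.0, 79.7, -0.2, 0.3, 0.2] rows>= 0.8
```

View pics/u_c.png

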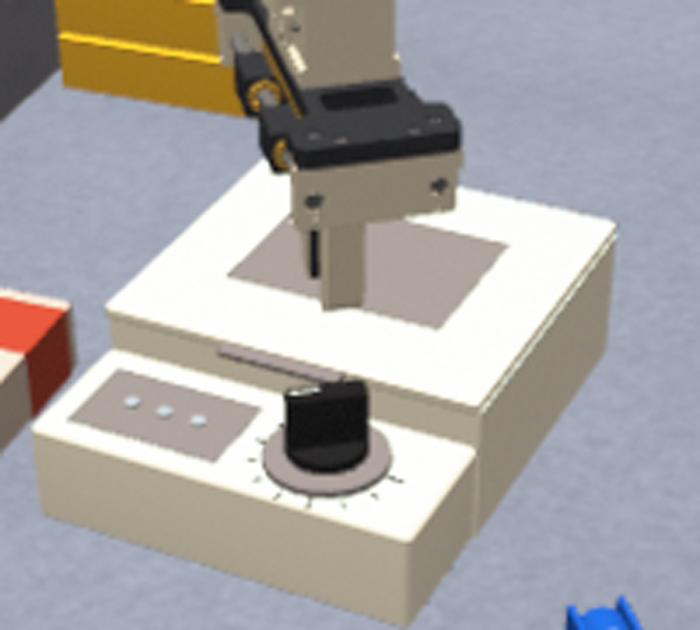

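Emit:
{"method": "play_rows", "body": {"targets": [[0.4,0,25,0,0,0],[0.5,0,45,0,0,0],[0.5,0,58,0,0,0],[0.5,0,68,0,0,0],[0.5,0,76,0,0,0],[0.5,0,80,0,0,0],[0.5,0,80,0,0,0]]}}

```text
clock: 42.5
eef_pos: [543.6, -44.6, 267.6]
tcp_rot: [-3.139, 0.006, 0.594]
contact_force: [-0.5, 0.1, 0.1]
gripper_width: 0.279
```

Emit:
{"method": "play_rows", "body": {"targets": [[0,0,0,0,0,0],[0,0,0,0,0,0],[0,0,0,0,0,0],[0,0,0,0,0,0]], "grip": 1}}

```text
clock: 42.9
eef_pos: [544.2, -45.6, 268.5]
tcp_rot: [3.14, 0.004, 0.593]
contact_force: [10.9, -13.8, -6.0]
gripper_width: 0.146
```

Run:
```python
from nav import *
o=snap("v");S=o["side"]
cv2.imwrite("pics/v_c.png",cv2.resize(S["image"][90:270,240:440,::-1],None,fx=3.5,fy=3.5,interpolation=cv2.INTER_CUBIC))
cp,R,s=cur();print(cp,s["tcp_rot"],s["gripper_width"],s["contact_force"],s["ft_torque"])
```

```text
[544.23226796 -45.65191624 268.48140935] [3.13968788 0.00427706 0.59296584] 0.14687721262040349 [ 10.51074378 -13.5776216   -6.36569448] [-2.44700742 -1.94595317 -0.09951538]
```

View pics/v_c.png

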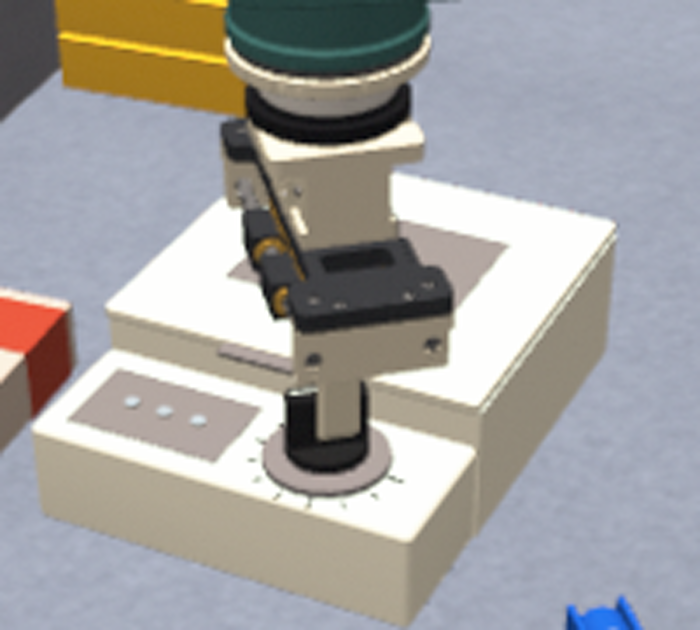

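Emit:
{"method": "play_rows", "body": {"targets": [[0,0.7,0,0,0,0],[0,1.3,0,0,0,0],[0,1.3,0,0,0,0]]}}

```text
clock: 43.3
eef_pos: [544.7, -46.2, 268.4]
tcp_rot: [-3.141, 0.005, 0.593]
contact_force: [5.3, -6.0, -1.6]
gripper_width: 0.148
```

Emit:
{"method": "play_rows", "body": {"targets": [[0,0.7,0,0,0,-5],[0,0.7,0,0,0,-13],[0,0.7,0,0,0,-21],[0,0.7,0,0,0,-29],[0,0.7,0,0,0,-37],[0,0.7,0,0,0,-45],[0,0.7,0,0,0,-53],[0,0.7,0,0,0,-61],[0,0.7,0,0,0,-69],[0,0.7,0,0,0,-77],[0,0.7,0,0,0,-85],[0,0.7,0,0,0,-90]]}}

```text
clock: 44.5
eef_pos: [546.4, -46.7, 268.6]
tcp_rot: [3.14, 0.003, 2.17]
contact_force: [33.8, -5.4, -17.5]
gripper_width: 0.151
```

Run:
```python
from nav import *
cp,R,s=cur();print(cp,s["tcp_rot"],s["gripper_width"],s["contact_force"],s["ft_torque"],s["joint_pos"])
```

```text
[546.40523337 -46.7311402  268.55078678] [3.14039891 0.00346823 2.16957611] 0.151305878143388 [ 33.79955597  -5.40624277 -17.52748961] [-0.94897843 -6.21481251 -0.10443975] [-1.31453397e-01 -9.07517861e-02  1.87440164e+00 -1.83016710e-03
  1.35474033e+00 -7.29845763e-01]
```

Emit:
{"method": "play_rows", "body": {"targets": [[-0.8,1.2,0,0,0,0],[-1.7,2.5,0,0,0,0],[-1.7,2.5,0,0,0,0]]}}

```text
clock: 44.8
eef_pos: [548.2, -46.8, 268.5]
tcp_rot: [-3.137, -0.0, 2.164]
contact_force: [5.8, -5.4, -1.2]
gripper_width: 0.15
```

Emit:
{"method": "play_rows", "body": {"targets": [[0,0.3,0,0,0,-5],[0,0.3,0,0,0,-12],[0,0.3,0,0,0,-19],[0,0.3,0,0,0,-26],[0,0.3,0,0,0,-33],[0,0.3,0,0,0,-39],[0,0.3,0,0,0,-43],[0,0.3,0,0,0,-46],[0,0.3,0,0,0,-48],[0,0.3,0,0,0,-48]]}}

```text
clock: 45.8
eef_pos: [548.8, -45.8, 268.5]
tcp_rot: [3.142, -0.002, 3.004]
contact_force: [12.2, 5.0, -5.9]
gripper_width: 0.149
```

Run:
```python
from nav import *
o=snap("w");S=o["side"]
cv2.imwrite("pics/w_c.png",cv2.resize(S["image"][90:270,240:440,::-1],None,fx=3.5,fy=3.5,interpolation=cv2.INTER_CUBIC))
cp,R,s=cur();print(cp,s["tcp_rot"],s["gripper_width"],s["contact_force"],s["ft_torque"])
```

```text
[548.76038932 -45.73065673 268.5166301 ] [ 3.14154721e+00 -1.82499753e-03  3.00245840e+00] 0.145896406985305 [13.00001415  5.29123084 -5.1147565 ] [ 0.93039604 -2.63285841 -0.02274769]
```

View pics/w_c.png

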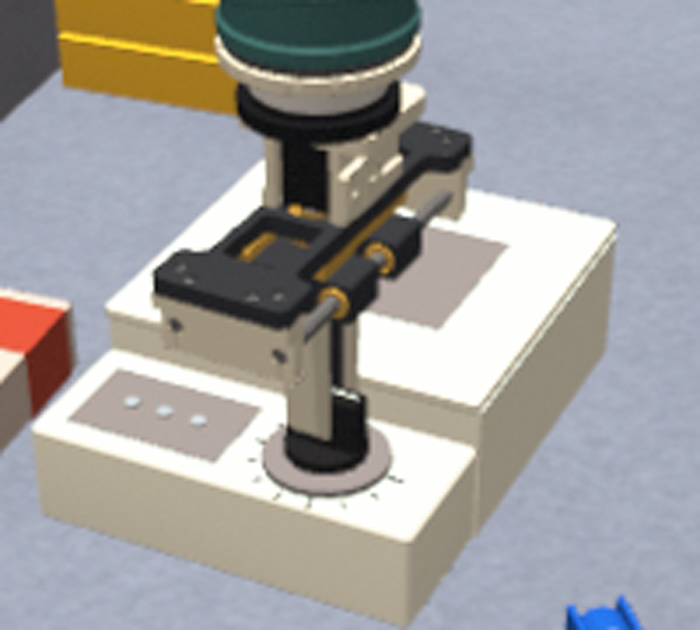

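Emit:
{"method": "play_rows", "body": {"targets": [[0,0,0,0,0,-1],[0,0,0,0,0,-2],[0,0,0,0,0,-3],[0,0,0,0,0,-3]]}}

```text
clock: 46.3
eef_pos: [548.8, -45.7, 268.5]
tcp_rot: [3.141, -0.002, 3.055]
contact_force: [13.1, 6.0, -6.0]
gripper_width: 0.146
```

Run:
```python
from nav import *
cp,R,s=cur();print(cp,s["tcp_rot"],s["gripper_width"],s["contact_force"],s["ft_torque"])
```

```text
[548.753526   -45.66097779 268.49830285] [ 3.14123557e+00 -1.86697717e-03  3.05533037e+00] 0.14641758029683902 [13.07716178  5.96020894 -6.04028438] [ 1.09389922e+00 -2.64629991e+00 -2.42640860e-03]
```

Emit:
{"method": "play_rows", "body": {"targets": [[0,0,0,0,0,-1],[0,0,0,0,0,-2],[0,0,0,0,0,-2]]}}

```text
clock: 46.6
eef_pos: [548.7, -45.7, 268.5]
tcp_rot: [3.141, -0.002, 3.09]
contact_force: [12.7, 6.2, -5.4]
gripper_width: 0.154
```

Run:
```python
from nav import *
cp,R,s=cur();print(cp,s["tcp_rot"],s["gripper_width"],s["contact_force"],s["ft_torque"])
```

```text
[548.73638331 -45.69655837 268.50438393] [ 3.14108632e+00 -1.92445231e-03  3.08971675e+00] 0.1538940669034482 [12.7441144   6.16487099 -5.3775832 ] [ 1.02166409 -2.56148166 -0.56180673]
```

At yaw 3.09 the torque about the axis jumped to −0.56 N m: that is the zero stop. Releasing and lifting straight up.

Emit:
{"method": "play_rows", "body": {"targets": [[0,0,0,0,0,0],[0,0,0,0,0,0],[0,0,0,0,0,0],[0,0,-10,0,0,0],[0,0,-40,0,0,0],[0,0,-80,0,0,0],[0,0,-125,0,0,0],[0,0,-170,0,0,0],[0,0,-200,0,0,0],[0,0,-200,0,0,0]], "grip": 0.72}}

```text
clock: 47.6
eef_pos: [548.8, -46.0, 473.5]
tcp_rot: [-3.14, 0.001, 3.089]
contact_force: [0.6, 0.6, 0.9]
gripper_width: 0.284
```

Run:
```python
from nav import *
cp,R,s=cur()
rows(([480,200,480],R))
```

```text
[81.5, 242.0, -7.0, 0.0, 0.0, 0.0] rows>= 5.1
```

Emit:
{"method": "play_rows", "body": {"targets": [[177,-460,-10,0,0,0],[177,-460,-10,0,0,0],[177,-460,-10,0,0,0],[177,-460,-10,0,0,0],[177,-460,-10,0,0,0],[177,-460,-10,0,0,0],[177,-460,-10,0,0,0],[177,-460,-10,0,0,0],[177,-460,-10,0,0,0],[177,-460,-10,0,0,0],[177,-460,-10,0,0,0],[177,-460,-10,0,0,0]]}}

```text
clock: 48.8
eef_pos: [348.0, -496.7, 478.7]
tcp_rot: [3.142, -0.007, 3.088]
contact_force: [-0.0, 1.2, -0.1]
gripper_width: 0.281
```

Run:
```python
from nav import *
o=snap("x");S=o["side"];T=o["top"]
cv2.imwrite("pics/x_c.png",np.hstack([cv2.resize(S["image"][120:270,240:430,::-1],None,fx=2.1,fy=2.1,interpolation=cv2.INTER_CUBIC),cv2.resize(T["image"][150:300,330:520,::-1],None,fx=2.1,fy=2.1,interpolation=cv2.INTER_CUBIC)]))
# lid top corners in top view if shut (z=89)
for x,y in((-110,-100),(110,-100),(110,104),(-110,104)): print(proj(T,st(x,y,89)).round(1),proj(S,st(x,y,89)).round(1))
cp,R,s=cur();print(cp,s["clock"],s["contact_force"])
```

```text
[501.2 289.1] [415.4 152.9]
[500.2 170.1] [317.5 131.6]
[389.6 165.1] [268.9 177.5]
[386.3 283.6] [376.7 205.4]
[ 348.77237344 -495.42311948  479.25103481] 48.9 [ 0.27375945 -0.53075245  0.11081769]
```

View pics/x_c.png

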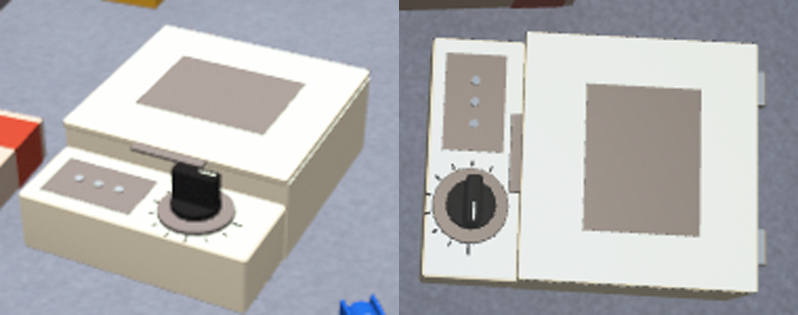

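View pics/x_top.png

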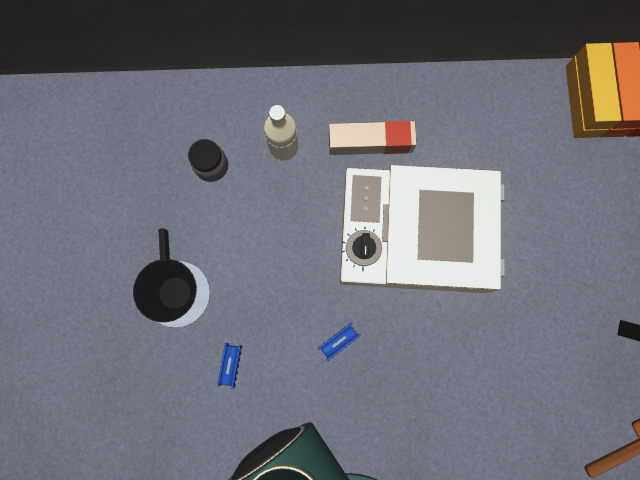

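View pics/x_side.png

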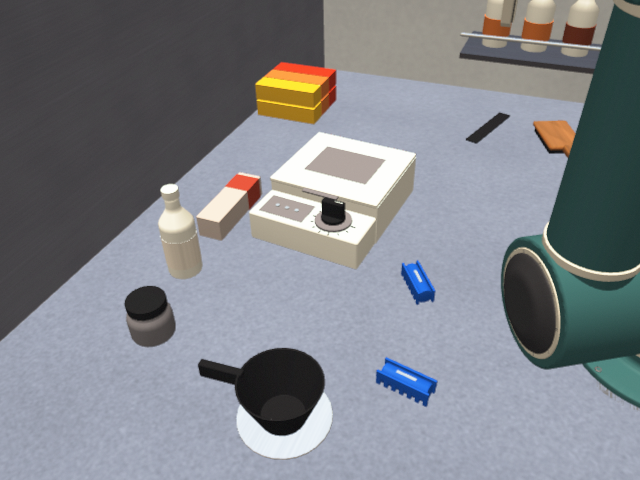

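The last pictures show the lid flush: its front corners are within about 2 px of where they should be at 0 (0.08 would be about 11 px off). The dial mark points at the long zero tick at (364,265). The cup stands empty on the coaster, the other items are unmoved, and no stray curlers are visible.

```bash
python3 -c "
from plant import robot
print(robot.finish_job())"
```

```text
the job is handed in; nothing more can be done
None
```

The sanitiser is loaded, shut and reset, and the job is handed in at about 49 s of the 210 s allowed; no verdict was reported.

- **Clips:** all three black claw clips went into the tub, and a picture taken before the lid closed shows them there. None was knocked aside.
- **Curlers:** I gripped the cup by its handle and tipped it about 125° over the tub. Nine curlers showed in the tub, the cup looked empty inside, and the wrist force fell to about 1 N.
- **Cup:** it stands upright and empty on the coaster, a few millimetres nearer the coaster's centre than at the start.
- **Lid:** it was pushed over from behind and pressed with closed fingertips. It came to a hard stop with its top face about 88 mm up, at 28 N down. Its corners in the pictures match the shut position to about 2 px.
- **Dial:** it was turned anticlockwise after the lid was shut, until the torque jumped to −0.56 N m at the stop. Its mark points at the long zero tick.

**Disagreement:** the dial's axis was about 5 mm from where the pictures had put it. Side force reached about 34 N while turning, so I re-centred and it dropped.

The bottle, jar and carton look unmoved in the last pictures, and the arm finished clear of everything.

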